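# Load the glazed test tile into the test kiln

## Task

Load the blue test tile for firing: open the lid of the small test kiln until its stay clicks and props it, then lay the tile flat, glazed face up, on the free half of the kiln shelf inside, clear of the brick walls and of the white tile that is already there. Set the tile down rather than dropping it, then let the lid down under control, without slamming it, until it is fully shut; leave the white tile lying where it is and do not disturb the olive tile, the cup and the blue glaze jar.

Things in the scene. Friction and masses are not known exactly. Their poses are not given: they have to be found in the camera images.
- test_kiln: small steel-cased test kiln, 160 mm deep (x) by 236 wide (y), fixed. Origin: centre of its underside, at table height; x from front to back (hinge side), y to the left seen from the front. Chamber 116 (x) by 192 (y) mm, centred, brick rim 118 mm high, shut lid's top 148 mm. A control box stands out 41 mm from the left (+y) flank, 98 mm high
- kiln_shelf (a point): centre of the top of the kiln shelf, the plate fixed in the chamber on which tiles lie: 68 mm above the table, 50 mm below the rim, 108 (x) by 184 (y) mm. Axes as the kiln's. The white tile lies on its left half (+y); the right half is free, its middle at y = -50 mm
- kiln_hinge (a point): middle of the lid's hinge axis, 12 mm behind the case, 132 mm above the table; the axis runs along the kiln's y
- kiln_handle (a point): middle of the lid's bar handle, moving with the lid: dark round bar 13 mm thick along the kiln's y, 82 mm free between its posts, 38 mm in front of the lid's front edge, 210 mm from the hinge axis and level with it when shut. Fingers can take it from above, fore and aft; the bar turns between them as the lid swings
- kiln_lid (a joint): lid angle, rad: 0 shut, grows as the front edge is raised, stop at 1.50 (nearly upright). Lid 28 mm thick, 0.65 kg; unheld below its stay it falls shut. Letting it swing shut faster than 4 rad/s, as from over some 20 mm at the handle, is a slam
- blue_tile: glaze test tile with a blue glazed end, 56 mm (its x) by 41 mm (its y) by 9 mm thick, 40 g, lying on the table with the glazed face up. Origin: centre of the underside; z out of the glazed face. Pinch it across its 41 mm width (y)
- white_tile: glaze test tile with a white glazed end, same size and axes, lying loose on the left half of the kiln shelf: stays there
- olive_tile: glaze test tile with an olive green glazed end, same size and axes, lying on the table: leave it alone
- bisque_cup: pinkish unglazed cup standing on the table, 69 mm across, 62 mm high, origin: centre of the underside: leave it alone
- blue_glaze_jar: blue glaze jar with a black lid standing on the table, 65 mm across, 86 mm high, origin: centre of the underside: leave it alone
- kiln_stay (a point): the stay on the right flank: a sprung brass roller (this point is its axis) and a short cam lever that turns with the lid. As the lid is raised the lever's nose meets the roller at about 1.07 rad and has snapped past by 1.40 (4 to 6 N at the handle); from then the lid stays up by itself at about 1.43. Drawing the handle forward with some 4 N brings it back past the roller
- tool_drawers: beech tool chest, fixed furniture behind the work: 242 mm (its x) by 312 mm (its y), 205 mm high, upper drawer ajar; origin: centre of its underside. Keep clear when passing between kiln and tiles
There are look-alikes about, which are no part of the job. There is more than one size of the blue_tile; the one meant has the size given above.

How it is judged:
By the outcome, as a careful person would: the job done as asked, in the order asked, and still so for the second after the job is handed in, with the robot touching nothing.
It also fails if it takes over 72 s, if anything falls off the work surface, if the arm or the gripper's body presses on something with over 40 N, if the wrist force passes 120 N, or if a joint passes its speed limit or range.

## Robot

A 6-joint arm with a two-finger parallel gripper is mounted at the origin on the work surface; the furniture and walls round the work are solid. World frame = base frame: x ahead of the robot, y to its left, z up, the work surface at z = 0. Lengths are in m, angles in degrees, forces in N, time in s.
With the tool pointing down it reaches from about 0.375 to 0.9 m from the base axis. Payload 3.1 kg.
Tool frame: the origin (TCP) lies at the very end of the fingers, on their centre line; the grasp point (between the pads) lies 19 mm behind it; z points along the fingers, y is the line along which they close (so a half turn about z gives the same grasp; the last joint's range is limited). The gripper opens to 87 mm and grips with 3 to 60 N. Pads are 19 mm wide; open, the fingers measure 117 mm over their backs; the gripper's body (75 mm by 190 mm) begins 51 mm behind the grasp point.
Start: joints at [-86.431, 30.224, 82.088, -0, 67.689, -10.227], TCP at [0.149, -0.607, 0.198] pointing down, gripper open.
Joint ranges: [-176.69, 176.69], [-43.24, 126.21], [12.49, 139.97], [-82, 262], [0, 151.66], [-163.58, 163.58]. Speed limits (degrees/s): [159.86, 159.86, 180, 180, 180, 180].

## Interface

Orientations are given as a 3x3 rotation matrix whose columns are the frame's x, y, z axes.
In Python, from rig import bot gives the robot as it stands.
- The arm moves only by the tool move_arm, never from a script. Its argument "increments" is a list of rows, each an object with "xyz": the shift along the tool's x, y, z in mm, a list of three; "roll": the turn about the tool's z in rad; "grip": the opening in per cent of the stroke, from 0 (shut) to 100 (fully open). A call has 1 to 5 rows; each row shifts and turns the commanded pose from where the row before left it, along the tool's axes as they then stand; what a row does not reach is not made up. A row lasts 1/12 s, in which the tool goes at most 41.7 mm and 7.16 degrees, less where a joint would pass 70% of its speed; a pose out of reach is approached as far as the arm can. A call is refused whole if a number of a shift passes 41.7 or a number of a turn 0.125, either way. A call with a gripper value outside its range is refused whole. The fingers move at their own pace and stop on an object; the grip force is fixed at half the most. Time passes only in rows, so rows that do not move let the fingers close. It gives the time, the measured TCP pose, the force, the opening and the grip force at its end, in the units of the state.
- bot.read_state(): the state, without advancing time (a new reading comes with each control period).
- bot.capture(name): name is "scene" or "top" or "wrist"; returns (picture, depth): 400x640x3 uint8, red, green, blue; 400x640 float32, m along the optical axis (not along the pixel's ray), 0 where there is no reading.
- bot.camera_model(name): a dict with "intrinsics" (3x3 intrinsics, pixels), "D" ([k1, k2, p1, p2, k3] as OpenCV has them; the pictures are not rectified), "rvec" (rotation vector, rad) and "tvec" (3), from world to camera coordinates, as OpenCV has them; the wrist camera has in their place "tool_from_camera" (4x4, takes a point from camera to tool coordinates, whose origin is the TCP and whose axes are the flange's). Camera axes: x right, y down, z forward; pixel columns grow to the right and rows downward; lengths in m; the calibration is good to about 2 mm. A picture is of the moment at which its call begins: read the wrist's pose just before it. camera_model takes no time and is no camera call.
- bot.hand_in(): hands the job in; it is judged then, once.
Trained networks look in the newest picture that a camera, given by its name, has taken for a name from the list of things; names that differ only in an ending like _2 or _b are one class to them, and where a whole thing is asked for, a point or a joint stands for the part that bears it (a point fixed in the world has none). Each returns a list of dicts, best first, with "conf" (0 to 1); they miss things now and then, are a little off and sometimes report something else, mostly with a low value. They report only what shows in the picture. A call takes as long as a camera call. They do not tell look-alikes from the thing itself.
- bot.spot_in(label, camera): "at" ([x, y, z] in m, in the coordinates of the camera as it stood for that picture, good to about 4 mm: the middle of the surface that is visible of it).
- bot.trace(label, camera): "mask" (400x640 bool, what is visible of it).
The state is a dict: "time_s": time; "joint_positions": joint angles; "qvel": joint speeds; "tau": joint torques, N m; "position": TCP position; "tcp_rot": TCP orientation; "force": force on the tool from outside, world axes, zero at the start; "moment": the same for the moment, N m; "opening": opening from 0.0 (shut) to 1.0 (fully open); "grasp_force": force on a finger pad.
Only numpy, scipy, OpenCV 4.12 (cv2) and the standard library are available. Lean on these libraries where they do the work, as an engineer would, in place of code of your own. Each camera call takes 0.05 s, during which the arm holds its last target. There are 200 camera calls.

## Working session

There is one attempt and no reset: what is moved stays moved. The work goes in short steps, Python scripts to look and compute and a tool call to move; the robot and the scene stay as the last step left them, time stands still between calls to the robot, and variables do not carry over. Pictures are saved under pics/ and viewed, at most 11 in all, crops included, and the job is handed in when it is done.

Besides the shell and the picture viewer there is one more tool, called after "Request:" by a JSON object that holds its "name" and its "arguments", one argument or row to a line. move_arm: Moves the arm, as the interface text tells. Its arguments: {"type":"object","properties":{"increments":{"type":"array"}},"required":["increments"]}

```bash
mkdir -p pics; ls; cat > h.py <<'E'
import numpy as np, cv2
from rig import bot
def pose(cam, st=None):
    m=bot.camera_model(cam)
    if cam=='wrist':
        st=st or bot.read_state(); T=np.eye(4);T[:3,:3]=st['tcp_rot'];T[:3,3]=st['position']
        return m,T@np.array(m['tool_from_camera'])
    R=cv2.Rodrigues(np.array(m['rvec'],float))[0];t=np.array(m['tvec'],float).ravel()
    T=np.eye(4);T[:3,:3]=R.T;T[:3,3]=-R.T@t
    return m,T
def cloud(cam,d,T=None):
    m,T0=pose(cam);T=T0 if T is None else T
    v,u=np.nonzero(d>0)
    n=cv2.undistortPoints(np.stack([u,v],1).astype(np.float64)[:,None],np.array(m['intrinsics']),np.array(m['D'])).reshape(-1,2)
    z=d[v,u][:,None]; P=np.hstack([n*z,z])@T[:3,:3].T+T[:3,3]
    W=np.full(d.shape+(3,),np.nan);W[v,u]=P
    return W
def save(n,im): cv2.imwrite('pics/'+n,cv2.cvtColor(im,cv2.COLOR_RGB2BGR))
E
cat > a.py <<'E'
from h import *
for cam in ['scene','top']:
    im,d=bot.capture(cam); save(cam+'0.png',im); np.save(cam+'0.npy',d)
    W=cloud(cam,d); T=pose(cam)[1]
    for l in ['test_kiln','kiln_handle','kiln_lid','blue_tile','olive_tile','white_tile','bisque_cup','blue_glaze_jar','tool_drawers','kiln_stay']:
        for r in bot.trace(l,cam)[:4]:
            v,u=np.nonzero(r['mask']); P=W[v,u]; P=P[~np.isnan(P[:,0])]
            if len(P)==0: continue
            print(cam,l,round(r['conf'],2),'px',int(u.mean()),int(v.mean()),len(u),'med',np.median(P,0).round(3),'lo',np.percentile(P,3,0).round(3),'hi',np.percentile(P,97,0).round(3))
print(T.round(3),bot.read_state()['time_s'])
E
python3 a.py
```

```text
pics
scene test_kiln 0.65 px 271 280 9756 med [0.379 0.429 0.141] lo [0.301 0.263 0.019] hi [0.533 0.53  0.149]
scene kiln_handle 0.62 px 273 261 5829 med [0.408 0.393 0.146] lo [0.309 0.275 0.127] hi [0.535 0.5   0.149]
scene kiln_handle 0.33 px 270 280 9475 med [0.379 0.431 0.143] lo [0.3   0.272 0.027] hi [0.522 0.53  0.149]
scene kiln_lid 0.59 px 272 261 5945 med [0.409 0.392 0.146] lo [0.31  0.268 0.12 ] hi [0.546 0.5   0.149]
scene blue_tile 0.73 px 406 207 123 med [ 0.424 -0.164  0.008] lo [ 0.4   -0.188  0.004] hi [ 0.447 -0.141  0.012]
scene olive_tile 0.66 px 368 222 150 med [ 0.46  -0.016  0.008] lo [ 0.438 -0.04   0.002] hi [0.484 0.007 0.012]
scene bisque_cup 0.81 px 362 250 608 med [0.365 0.124 0.041] lo [0.333 0.091 0.013] hi [0.397 0.154 0.062]
scene blue_glaze_jar 0.89 px 357 194 608 med [ 0.538 -0.048  0.059] lo [ 0.52  -0.086  0.002] hi [ 0.571 -0.033  0.088]
scene blue_glaze_jar 0.67 px 270 280 9355 med [0.379 0.431 0.143] lo [0.301 0.276 0.029] hi [0.523 0.529 0.149]
scene tool_drawers 0.17 px 362 251 600 med [0.365 0.128 0.04 ] lo [0.333 0.091 0.012] hi [0.396 0
[... 521 characters left out ...]
] hi [ 0.451 -0.142  0.013]
top blue_tile 0.78 px 313 223 193 med [0.464 0.155 0.007] lo [0.446 0.136 0.002] hi [0.483 0.173 0.011]
top olive_tile 0.62 px 384 226 380 med [ 0.461 -0.021  0.009] lo [ 0.435 -0.047  0.003] hi [0.487 0.006 0.013]
top bisque_cup 0.79 px 326 263 655 med [0.366 0.121 0.011] lo [0.336 0.092 0.004] hi [0.393 0.15  0.064]
top blue_glaze_jar 0.77 px 405 188 798 med [ 0.544 -0.061  0.085] lo [ 0.519 -0.094 -0.   ] hi [ 0.579 -0.035  0.09 ]
top kiln_stay 0.93 px 211 236 10210 med [0.411 0.374 0.146] lo [0.308 0.263 0.023] hi [0.535 0.507 0.151]
[[ 0.024 -0.984  0.175  0.297]
 [-1.    -0.022  0.009  0.139]
 [-0.005 -0.175 -0.985  1.254]
 [ 0.     0.     0.     1.   ]] 1.1
```

View top.

View pics/top0.png

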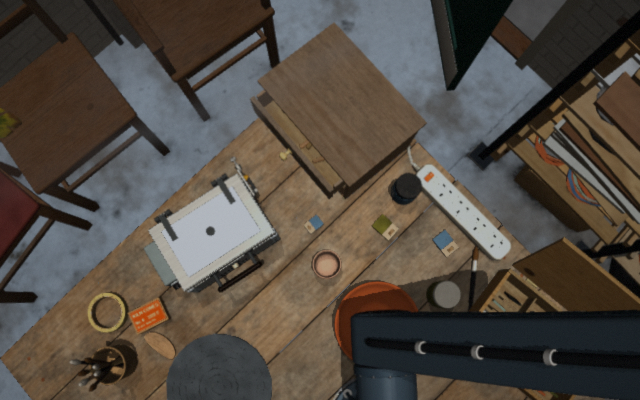

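View pics/scene0.png

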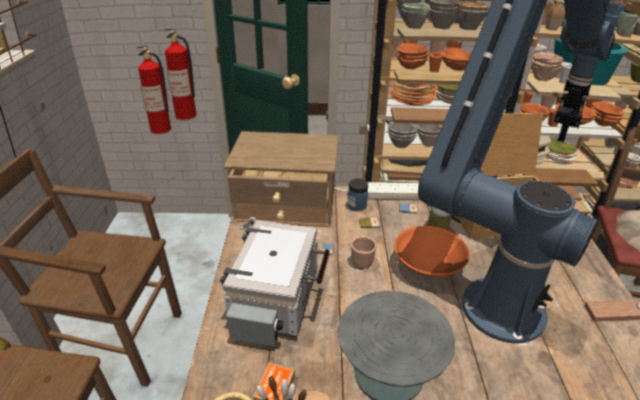

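```bash
cat > b.py <<'E'
from h import *
im=cv2.cvtColor(cv2.imread('pics/top0.png'),cv2.COLOR_BGR2RGB); d=np.load('top0.npy'); W=cloud('top',d)
m,T=pose('top')
def proj(P):
    Ti=np.linalg.inv(T); return cv2.projectPoints(np.array(P,float),cv2.Rodrigues(Ti[:3,:3])[0],Ti[:3,3],np.array(m['intrinsics']),np.array(m['D']))[0].reshape(-1,2)
# tiles: use trace + depth
def ray(uv,z):
    n=cv2.undistortPoints(np.array(uv,float).reshape(-1,1,2),np.array(m['intrinsics']),np.array(m['D'])).reshape(-1,2)
    D=np.c_[n,np.ones(len(n))]@T[:3,:3].T; return T[:3,3]+D*((z-T[2,3])/D[:,2])[:,None]
bot.capture('top')
for l in ['blue_tile','olive_tile']:
    for r in bot.trace(l,'top')[:3]:
        v,u=np.nonzero(r['mask']); X=ray(np.c_[u,v],.009)[:,:2].astype(np.float32)
        c,s,a=cv2.minAreaRect(X*1000); print(l,r['conf'],np.round(c,1),np.round(s,1),round(a,1),len(u))
        hsv=cv2.cvtColor(im,cv2.COLOR_RGB2HSV)[v,u]; g=hsv[:,1]>0
        blue=((hsv[:,0]>90)&(hsv[:,0]<130)) if l[0]=='b' else (hsv[:,0]>22)
        print('  glaze',X[blue].mean(0),'rest',X[~blue].mean(0), blue.sum())
# kiln
x,y,z=W[...,0],W[...,1],W[...,2]
reg=(x>.25)&(x<.62)&(y>.2)&(y<.6)
lid=reg&(z>.142)&(z<.154)
n,lab,st,_=cv2.connectedComponentsWithStats(lid.astype(np.uint8)); k=1+np.argmax(st[1:,4]); P=W[lab==k]
rect=cv2.minAreaRect((P[:,:2]*1000).astype(np.float32)); print('lid',rect,np.median(P[:,2])); print(cv2.boxPoints(rect).round(0).tolist())
h=reg&(z>.115)&(z<.142)&((x*.85+y*.5)<.46)
gray=im.max(2); 
hb=reg&(gray<70)&(z>.1)&(z<.145)
n,lab,st,ce=cv2.connectedComponentsWithStats(hb.astype(np.uint8))
for i in range(1,n):
    if st[i,4]>25:
        Q=W[lab==i]; print('dark',ce[i],st[i,4],np.median(Q,0).round(4),[np.round(t,1) for t in cv2.minAreaRect((Q[:,:2]*1000).astype(np.float32))])
c=im[130:300,140:480]; 
cr=cv2.resize(c,None,fx=2.3,fy=2.3,interpolation=cv2.INTER_CUBIC); save('crop1.png',cr)
E
python3 b.py
```

```text
blue_tile 0.95 [ 422.9 -169. ] [58.2 43.2] 38.5 399
  glaze [ 0.4316358  -0.16298017] rest [ 0.41207525 -0.17704377] 221
blue_tile 0.77 [464.4 155.3] [29.6 39.3] 38.1 187
  glaze [0.46879554 0.14884345] rest [0.4584807 0.1639163] 108
olive_tile 0.73 [460.2 -20.8] [57.1 42.4] 45.9 392
  glaze [ 0.4672096  -0.01274501] rest [ 0.45295796 -0.03133762] 222
lid ((427.8392028808594, 380.9925842285156), (173.94818115234375, 236.2115478515625), 34.65440368652344) 0.14746194513816746
[[289.0, 429.0], [423.0, 234.0], [567.0, 333.0], [432.0, 528.0]]
dark [224.03333333 176.9       ] 30 [0.5477 0.3563 0.1365] [array([547.6, 356.8]), array([10.8, 13.3]), np.float64(41.0)]
dark [214.21428571 183.21428571] 28 [0.5334 0.3786 0.1354] [array([534.4, 379.2]), array([11.2,  9.7]), np.float64(47.1)]
dark [167.67567568 212.94594595] 37 [0.4627 0.4798 0.1374] [array([462.4, 480. ]), array([11.6, 16.1]), np.float64(55.8)]
dark [235.58185841 273.61504425] 452 [0.3295 0.3156 0.1374] [array([331.8, 333.7]), array([ 47.2, 142.1]), np.float64(35.2)]
```

View pics/crop1.png

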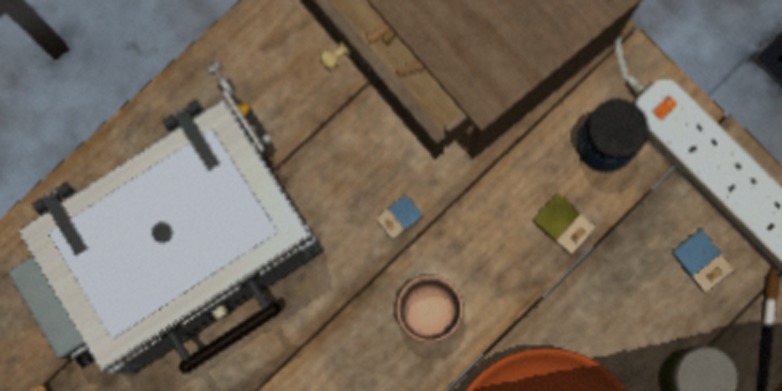

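```bash
cat > c.py <<'E'
from h import *
im=cv2.imread('pics/top0.png'); d=np.load('top0.npy'); W=cloud('top',d)
a=np.deg2rad(34.65); ex=np.array([np.cos(a),np.sin(a)]); ey=np.array([-ex[1],ex[0]])
# edges of case/lid in kiln axes
F=np.array([.356,.3315]); 
P=W.reshape(-1,3); P=P[~np.isnan(P[:,0])]
k=np.c_[(P[:,:2]-F)@ex,(P[:,:2]-F)@ey,P[:,2]]*1000
g=(k[:,0]>-60)&(k[:,0]<-15)&(k[:,1]>-80)&(k[:,1]<80)&(k[:,2]>110)&(k[:,2]<150)
B=k[g]; top=B[B[:,2]>128]
print('bar n',len(top),np.percentile(top,[2,25,50,75,98],axis=0).round(1).tolist())
mid=top[top[:,0]<-28]; print('line fit x vs y',np.polyfit(mid[:,1],mid[:,0],1),'ymid',mid[:,1].min(),mid[:,1].max(),'x',mid[:,0].min(),mid[:,0].max())
for y0 in range(-140,150,20):
    s=k[(abs(k[:,1]-y0)<10)&(k[:,2]>143)&(k[:,2]<155)]
    if len(s): print(y0,'lid x range',s[:,0].min().round(1),s[:,0].max().round(1),'n',len(s))
s=k[(k[:,1]<-119)&(k[:,1]>-160)&(k[:,2]>30)&(k[:,0]>0)&(k[:,0]<230)]
for x0 in range(0,230,20):
    t=s[(s[:,0]>=x0)&(s[:,0]<x0+20)]
    if len(t): print('right flank x',x0,'zmax',t[:,2].max().round(),'y',t[:,1].min().round(),len(t))
st=bot.read_state(); print(np.array(st['tcp_rot']).round(4),st['position'],st['time_s'],st['opening'])
# obstacle heights
for n,(x,y,w) in dict(bowl=(.25,0,.1),).items(): pass
g=(P[:,0]>.1)&(P[:,0]<.7)&(P[:,1]>-.5)&(P[:,1]<.65)
for y0 in np.arange(-.5,.65,.1):
    print(round(y0,1),[ (lambda q: round(float(np.percentile(q,98)),2) if len(q) else None)(P[(P[:,1]>=y0)&(P[:,1]<y0+.1)&(P[:,0]>=x0)&(P[:,0]<x0+.1)][:,2]) for x0 in np.arange(.1,.8,.1)])
E
python3 c.py
```

```text
bar n 348 [[-41.9, -52.9, 131.8], [-38.4, -31.1, 135.9], [-34.9, 0.2, 137.8], [-31.0, 32.4, 139.3], [-17.0, 52.0, 141.8]]
line fit x vs y [-1.21371160e-02 -3.56497474e+01] ymid -55.659365240726956 55.706497947201775 x -42.61992139001833 -28.11880897159031
-120 lid x range 3.3 179.2 n 246
-100 lid x range 3.5 162.9 n 604
-80 lid x range 3.5 173.9 n 662
-60 lid x range 1.3 169.9 n 643
-40 lid x range 0.8 161.9 n 629
-20 lid x range 2.9 163.1 n 638
0 lid x range 2.8 163.6 n 645
20 lid x range -32.0 163.6 n 644
40 lid x range 0.3 163.3 n 641
60 lid x range -259.4 174.2 n 659
80 lid x range -265.8 174.1 n 678
100 lid x range -231.8 163.0 n 611
120 lid x range -263.9 161.4 n 215
140 lid x range -232.9 -130.6 n 4
right flank x 0 zmax 101.0 y -121.0 7
right flank x 100 zmax 144.0 y -136.0 51
right flank x 120 zmax 144.0 y -136.0 49
right flank x 140 zmax 144.0 y -135.0 51
right flank x 160 zmax 147.0 y -134.0 47
right flank x 180 zmax 142.0 y -128.0 11
right flank x 200 zmax 120.0 y -133.0 17
[[ 0.9712  0.2385  0.    ]
 [ 0.2385 -0.9712  0.    ]
 [ 0.     -0.     -1.    ]] [ 0.1490842  -0.60693253  0.19804786] 1.25 0.9978495282956524
-0.5 [None, 0.28, 0.29, None, None, None, -0.79]
-0.4 [None, 0.09, 0.28, 0.28, None, -0.79, -0.8]
-0.3 [None, 0.72, 0.09, 0.04, 0.03, -0.79, None]
-0.2 [0.73, 0.74, 0.09, 0.03, 0.04, 0.03, None]
-0.1 [0.57, 0.6, 0.06, 0.01, 0.14, 0.21, 0.21]
-0.0 [0.41, 0.43, 0.06, 0.01, 0.21, 0.21, 0.21]
0.1 [0.01, 0.01, 0.06, 0.01, 0.21, 0.21, 0.21]
0.2 [0.14, 0.01, 0.14, 0.15, 0.15, 0.21, 0.21]
0.3 [0.14, 0.14, 0.15, 0.15, 0.15, 0.01, 0.01]
0.4 [0.14, 0.1, 0.15, 0.15, 0.01, 0.01, None]
0.5 [0.19, 0.03, 0.1, 0.15, 0.0, None, None]
0.6 [0.21, 0.03, 0.01, 0.0, None, None, -0.79]
```

```bash
cat > plan.py <<'E'
import sys,json
from h import *
F=np.array([.356,.3315]); KY=35.0; a=np.deg2rad(KY); ex=np.array([np.cos(a),np.sin(a)]); ey=np.array([-ex[1],ex[0]])
def K(x,y): return F+(x+.083)*ex+y*ey      # kiln axes -> world
def arc(th): p=K(.092-.21*np.cos(th),0); return [p[0],p[1],.1325+.21*np.sin(th)-.019]
def plan(wps,start=None,dmax=36,rmax=.115):
    """wps: (x,y,z,yaw_deg or None,grip) ; prints rows"""
    if start is None:
        s=bot.read_state(); R=np.array(s['tcp_rot']); start=(*s['position'],np.rad2deg(np.arctan2(R[1,0],R[0,0])))
    p=np.array(start[:3]);yaw=np.deg2rad(start[3]); rows=[]
    for x,y,z,yw,g in wps:
        q=np.array([x,y,z]); ty=yaw if yw is None else np.deg2rad(yw)
        dy=(ty-yaw+np.pi)%(2*np.pi)-np.pi
        n=max(1,int(np.ceil(max(np.linalg.norm(q-p)*1000/dmax,abs(dy)/rmax))))
        p0,y0=p.copy(),yaw
        for i in range(1,n+1):
            t=p0+(q-p0)*i/n; D=(t-p)*1000; c,s_=np.cos(yaw),np.sin(yaw)
            v=np.round([c*D[0]+s_*D[1], s_*D[0]-c*D[1], -D[2]],1); r=round(-(y0+dy*i/n-yaw),3)
            w=np.array([c*v[0]+s_*v[1], s_*v[0]-c*v[1], -v[2]])/1000
            p=p+w; yaw=yaw-r
            rows.append({"xyz":v.tolist(),"roll":r,"grip":g})
    for i in range(0,len(rows),5): print(json.dumps(rows[i:i+5]).replace(' ',''))
    print('end',p.round(4),np.rad2deg(yaw).round(2),len(rows))
E
python3 - <<'E'
from plan import *
print('H',arc(0),'open',arc(1.43),'place',K(-.015,-.045))
H=arc(0)
plan([(.149,-.607,.38,None,40),(.36,-.40,.40,None,40),(.46,-.1,.40,60,40),(.43,.15,.38,100,40),(H[0],H[1],.22,125,40)])
W=cloud('top',np.load('top0.npy')).reshape(-1,3); P=W[~np.isnan(W[:,0])]; k=np.c_[(P[:,:2]-F)@ex-.083,(P[:,:2]-F)@ey,P[:,2]]*1000
q=k[(k[:,2]>125)&(k[:,1]<-122)&(k[:,1]>-200)&(k[:,0]>-90)&(k[:,0]<70)]
print('near right',len(q)); 
for x0 in range(-90,70,20):
    t=q[(q[:,0]>=x0)&(q[:,0]<x0+20)]
    if len(t): print(x0,t[:,1].max().round(),t[:,1].min().round(),t[:,2].max().round())
E
```

```text
H [np.float64(0.32732967844988525), np.float64(0.31142482472771343), np.float64(0.1135)] open [np.float64(0.47521149417095415), np.float64(0.414972786859745), np.float64(0.3214219576708073)] place [0.43751328 0.33364136]
[{"xyz":[-0.0,0.0,-30.3],"roll":-0.0,"grip":40},{"xyz":[-0.0,0.0,-30.4],"roll":-0.0,"grip":40},{"xyz":[-0.0,0.0,-30.3],"roll":-0.0,"grip":40},{"xyz":[-0.1,0.0,-30.3],"roll":-0.0,"grip":40},{"xyz":[0.0,0.0,-30.3],"roll":-0.0,"grip":40}]
[{"xyz":[0.0,0.0,-30.4],"roll":-0.0,"grip":40},{"xyz":[28.3,-16.7,-2.2],"roll":-0.0,"grip":40},{"xyz":[28.2,-16.8,-2.2],"roll":-0.0,"grip":40},{"xyz":[28.3,-16.7,-2.3],"roll":-0.0,"grip":40},{"xyz":[28.2,-16.8,-2.2],"roll":-0.0,"grip":40}]
[{"xyz":[28.3,-16.7,-2.2],"roll":-0.0,"grip":40},{"xyz":[28.2,-16.7,-2.2],"roll":-0.0,"grip":40},{"xyz":[28.3,-16.8,-2.2],"roll":-0.0,"grip":40},{"xyz":[28.2,-16.7,-2.2],"roll":-0.0,"grip":40},{"xyz":[28.3,-16.8,-2.3],"roll":-0.0,"grip":40}]
[{"xyz":[18.7,-29.7,0.0],"roll":-0.09,"grip":40},{"xyz":[21.4,-27.9,0.0],"roll":-0.089,"grip":40},{"xyz":[23.7,-25.9,0.0],"roll":-0.09,"grip":40},{"xyz":[26.0,-2
[... 436 characters left out ...]
9.2,-11.8,2.5],"roll":-0.087,"grip":40},{"xyz":[30.1,-9.1,2.5],"roll":-0.088,"grip":40},{"xyz":[30.8,-6.4,2.5],"roll":-0.087,"grip":40}]
[{"xyz":[31.3,-3.8,2.5],"roll":-0.087,"grip":40},{"xyz":[31.4,-1.0,2.5],"roll":-0.088,"grip":40},{"xyz":[25.3,-10.4,22.9],"roll":-0.062,"grip":40},{"xyz":[25.8,-8.9,22.8],"roll":-0.063,"grip":40},{"xyz":[26.4,-7.2,22.9],"roll":-0.062,"grip":40}]
[{"xyz":[26.8,-5.5,22.9],"roll":-0.062,"grip":40},{"xyz":[27.0,-3.9,22.8],"roll":-0.062,"grip":40},{"xyz":[27.3,-2.2,22.9],"roll":-0.063,"grip":40},{"xyz":[27.3,-0.5,22.8],"roll":-0.062,"grip":40}]
end [0.3273 0.3114 0.22  ] 125.01 39
near right 44
10 -122.0 -127.0 144.0
30 -122.0 -127.0 144.0
50 -122.0 -125.0 144.0
```

Request:
{"name": "move_arm", "arguments": {
  "increments": [
    {"xyz": [0,0,-30.3],"roll": 0,"grip": 40},
    {"xyz": [0,0,-30.4],"roll": 0,"grip": 40},
    {"xyz": [0,0,-30.3],"roll": 0,"grip": 40},
    {"xyz": [0,0,-30.3],"roll": 0,"grip": 40},
    {"xyz": [0,0,-30.3],"roll": 0,"grip": 40}
  ]
}}

```text
time_s: 1.67
position: [0.1491, -0.6067, 0.3511]
tcp_rot: [[0.971, 0.238, -0.0], [0.238, -0.971, 0.0], [0.0, -0.0, -1.0]]
force: [-0.8, -1.2, -0.2]
opening: 0.705
grasp_force: 0.0
```

Request:
{"name": "move_arm", "arguments": {
  "increments": [
    {"xyz": [0,0,-30.4],"roll": 0,"grip": 40},
    {"xyz": [28.3,-16.7,-2.2],"roll": 0,"grip": 40},
    {"xyz": [28.2,-16.8,-2.2],"roll": 0,"grip": 40},
    {"xyz": [28.3,-16.7,-2.3],"roll": 0,"grip": 40},
    {"xyz": [28.2,-16.8,-2.2],"roll": 0,"grip": 40}
  ]
}}

```text
time_s: 2.08
position: [0.2435, -0.5139, 0.3892]
tcp_rot: [[0.971, 0.238, 0.0], [0.238, -0.971, -0.0], [0.0, 0.0, -1.0]]
force: [0.1, -0.7, -0.7]
opening: 0.413
grasp_force: 0.0
```

Request:
{"name": "move_arm", "arguments": {
  "increments": [
    {"xyz": [28.3,-16.7,-2.2],"roll": 0,"grip": 40},
    {"xyz": [28.2,-16.7,-2.2],"roll": 0,"grip": 40},
    {"xyz": [28.3,-16.8,-2.2],"roll": 0,"grip": 40},
    {"xyz": [28.2,-16.7,-2.2],"roll": 0,"grip": 40},
    {"xyz": [28.3,-16.8,-2.3],"roll": 0,"grip": 40}
  ]
}}

```text
time_s: 2.5
position: [0.361, -0.3986, 0.4003]
tcp_rot: [[0.971, 0.238, 0.0], [0.238, -0.971, -0.0], [0.0, 0.0, -1.0]]
force: [0.7, 0.4, -0.2]
opening: 0.4
grasp_force: 0.0
```

Request:
{"name": "move_arm", "arguments": {
  "increments": [
    {"xyz": [18.7,-29.7,0],"roll": -0.09,"grip": 40},
    {"xyz": [21.4,-27.9,0],"roll": -0.089,"grip": 40},
    {"xyz": [23.7,-25.9,0],"roll": -0.09,"grip": 40},
    {"xyz": [26,-23.7,0],"roll": -0.089,"grip": 40},
    {"xyz": [27.9,-21.3,0],"roll": -0.09,"grip": 40}
  ]
}}

```text
time_s: 2.92
position: [0.4158, -0.2315, 0.4002]
tcp_rot: [[0.769, 0.639, 0.0], [0.639, -0.769, -0.0], [0.0, 0.0, -1.0]]
force: [0.6, 0.2, -0.4]
opening: 0.397
grasp_force: 0.0
```

Request:
{"name": "move_arm", "arguments": {
  "increments": [
    {"xyz": [29.8,-18.6,0],"roll": -0.09,"grip": 40},
    {"xyz": [31.3,-16,0],"roll": -0.089,"grip": 40},
    {"xyz": [32.6,-13,0],"roll": -0.09,"grip": 40},
    {"xyz": [33.7,-10.1,0],"roll": -0.089,"grip": 40},
    {"xyz": [25.2,-18.9,2.5],"roll": -0.087,"grip": 40}
  ]
}}

```text
time_s: 3.33
position: [0.4584, -0.0671, 0.3979]
tcp_rot: [[0.418, 0.908, 0.003], [0.908, -0.418, -0.0], [0.001, 0.003, -1.0]]
force: [0.7, -0.4, 0.4]
opening: 0.401
grasp_force: 0.0
```

Request:
{"name": "move_arm", "arguments": {
  "increments": [
    {"xyz": [26.7,-16.6,2.5],"roll": -0.088,"grip": 40},
    {"xyz": [28.1,-14.2,2.5],"roll": -0.087,"grip": 40},
    {"xyz": [29.2,-11.8,2.5],"roll": -0.087,"grip": 40},
    {"xyz": [30.1,-9.1,2.5],"roll": -0.088,"grip": 40},
    {"xyz": [30.8,-6.4,2.5],"roll": -0.087,"grip": 40}
  ]
}}

```text
time_s: 3.75
position: [0.4371, 0.089, 0.3851]
tcp_rot: [[-0.004, 1.0, 0.001], [1.0, 0.004, 0.0], [0.0, 0.001, -1.0]]
force: [0.2, -0.8, 0.8]
opening: 0.402
grasp_force: 0.0
```

Request:
{"name": "move_arm", "arguments": {
  "increments": [
    {"xyz": [31.3,-3.8,2.5],"roll": -0.087,"grip": 40},
    {"xyz": [31.4,-1,2.5],"roll": -0.088,"grip": 40},
    {"xyz": [25.3,-10.4,22.9],"roll": -0.062,"grip": 40},
    {"xyz": [25.8,-8.9,22.8],"roll": -0.063,"grip": 40},
    {"xyz": [26.4,-7.2,22.9],"roll": -0.062,"grip": 40}
  ]
}}

```text
time_s: 4.17
position: [0.3855, 0.2205, 0.3111]
tcp_rot: [[-0.357, 0.934, 0.002], [0.934, 0.357, 0.001], [-0.0, 0.002, -1.0]]
force: [1.0, 0.2, -0.5]
opening: 0.403
grasp_force: 0.0
```

Request:
{"name": "move_arm", "arguments": {
  "increments": [
    {"xyz": [26.8,-5.5,22.9],"roll": -0.062,"grip": 40},
    {"xyz": [27,-3.9,22.8],"roll": -0.062,"grip": 40},
    {"xyz": [27.3,-2.2,22.9],"roll": -0.063,"grip": 40},
    {"xyz": [27.3,-0.5,22.8],"roll": -0.062,"grip": 40},
    {"xyz": [0,0,0],"roll": 0,"grip": 40}
  ]
}}

```text
time_s: 4.58
position: [0.3219, 0.3125, 0.2164]
tcp_rot: [[-0.578, 0.816, -0.009], [0.816, 0.578, -0.003], [0.003, -0.009, -1.0]]
force: [-1.6, -1.0, -0.6]
opening: 0.4
grasp_force: 0.0
```

```bash
python3 - <<'E'
from plan import *
st=bot.read_state(); im,d=bot.capture('wrist'); save('w1.png',im)
st=bot.read_state(); print(st['position'],np.array(st['tcp_rot']).round(3).tolist())
W=cloud('wrist',d,pose('wrist',st)[1]); P=W.reshape(-1,3);P=P[~np.isnan(P[:,0])]
k=np.c_[(P[:,:2]-F)@ex-.083,(P[:,:2]-F)@ey,P[:,2]]*1000
g=(k[:,0]>-135)&(k[:,0]<-102)&(abs(k[:,1])<38)&(k[:,2]>125)&(k[:,2]<150); B=k[g]
print(len(B), np.percentile(B,[2,50,98],axis=0).round(1)); print(np.polyfit(B[:,1],B[:,0],1))
H=arc(0); plan([(H[0],H[1],.20,125,40),(H[0],H[1],H[2],125,40)],dmax=20)
E
```

```text
[0.32438362 0.31180443 0.21813511] [[-0.577, 0.817, -0.005], [0.817, 0.577, -0.003], [0.001, -0.006, -1.0]]
1215 [[-122.6  -36.2  135.4]
 [-116.     2.6  139.7]
 [-109.6   37.   141.8]]
[ 2.22647946e-02 -1.16031243e+02]
[{"xyz":[-2.0,2.2,18.1],"roll":0.004,"grip":40},{"xyz":[-0.0,-0.0,17.3],"roll":0.0,"grip":40},{"xyz":[-0.0,-0.0,17.3],"roll":0.0,"grip":40},{"xyz":[-0.0,-0.0,17.3],"roll":0.0,"grip":40},{"xyz":[-0.0,-0.0,17.3],"roll":0.0,"grip":40}]
[{"xyz":[-0.0,-0.0,17.3],"roll":0.0,"grip":40}]
end [0.3273 0.3114 0.1135] 125.01 6
```

View pics/w1.png

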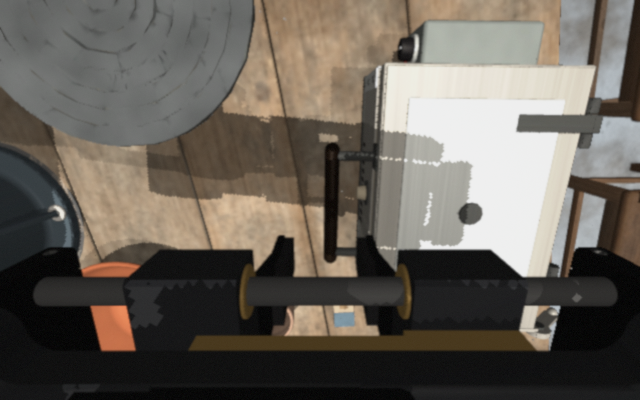

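Request:
{"name": "move_arm", "arguments": {
  "increments": [
    {"xyz": [0,0,21],"roll": 0,"grip": 40},
    {"xyz": [0,0,21],"roll": 0,"grip": 40},
    {"xyz": [0,0,21],"roll": 0,"grip": 40},
    {"xyz": [0,0,21],"roll": 0,"grip": 40},
    {"xyz": [0,0,14],"roll": 0,"grip": 40}
  ]
}}

```text
time_s: 5.05
position: [0.3287, 0.3109, 0.1216]
tcp_rot: [[-0.572, 0.82, 0.001], [0.82, 0.572, 0.0], [-0.001, 0.001, -1.0]]
force: [-0.5, 0.0, -0.3]
opening: 0.404
grasp_force: 0.0
```

Request:
{"name": "move_arm", "arguments": {
  "increments": [
    {"xyz": [0,0,8.5],"roll": 0,"grip": 40},
    {"xyz": [0,0,0],"roll": 0,"grip": 40},
    {"xyz": [0,0,0],"roll": 0,"grip": 40}
  ]
}}

```text
time_s: 5.3
position: [0.3285, 0.3114, 0.1141]
tcp_rot: [[-0.573, 0.82, 0.001], [0.82, 0.573, 0.0], [-0.0, 0.001, -1.0]]
force: [-0.3, -0.0, 0.9]
opening: 0.403
grasp_force: 0.0
```

Request:
{"name": "move_arm", "arguments": {
  "increments": [
    {"xyz": [0,0,0],"roll": 0,"grip": 0},
    {"xyz": [0,0,0],"roll": 0,"grip": 0},
    {"xyz": [0,0,0],"roll": 0,"grip": 0},
    {"xyz": [0,0,0],"roll": 0,"grip": 0},
    {"xyz": [0,0,0],"roll": 0,"grip": 0}
  ]
}}

```text
time_s: 5.72
position: [0.3276, 0.3116, 0.114]
tcp_rot: [[-0.574, 0.819, 0.001], [0.819, 0.574, 0.0], [-0.0, 0.001, -1.0]]
force: [0.0, -0.3, -0.2]
opening: 0.102
grasp_force: 0.0
```

```bash
python3 - <<'E'
from plan import *
H=arc(0); s=[*arc(0),125]
w=[(*arc(t),125,0) for t in np.linspace(0,1.43,24)[1:]]
plan(w,start=s)
print(bot.read_state()['position'])
E
```

```text
[{"xyz":[0.0,0.4,-13.0],"roll":-0.0,"grip":0},{"xyz":[-0.0,1.2,-13.0],"roll":-0.0,"grip":0},{"xyz":[-0.0,2.0,-12.9],"roll":-0.0,"grip":0},{"xyz":[-0.0,2.9,-12.8],"roll":-0.0,"grip":0},{"xyz":[-0.0,3.6,-12.5],"roll":-0.0,"grip":0}]
[{"xyz":[-0.0,4.3,-12.3],"roll":-0.0,"grip":0},{"xyz":[-0.0,5.2,-12.0],"roll":-0.0,"grip":0},{"xyz":[-0.0,5.8,-11.7],"roll":-0.0,"grip":0},{"xyz":[-0.0,6.6,-11.3],"roll":-0.0,"grip":0},{"xyz":[-0.0,7.3,-10.8],"roll":-0.0,"grip":0}]
[{"xyz":[-0.0,7.9,-10.4],"roll":-0.0,"grip":0},{"xyz":[-0.0,8.6,-9.8],"roll":-0.0,"grip":0},{"xyz":[-0.0,9.1,-9.3],"roll":-0.0,"grip":0},{"xyz":[-0.0,9.8,-8.8],"roll":-0.0,"grip":0},{"xyz":[-0.0,10.2,-8.1],"roll":-0.0,"grip":0}]
[{"xyz":[-0.0,10.7,-7.4],"roll":-0.0,"grip":0},{"xyz":[-0.0,11.2,-6.8],"roll":-0.0,"grip":0},{"xyz":[-0.0,11.5,-6.0],"roll":-0.0,"grip":0},{"xyz":[-0.0,12.0,-5.4],"roll":-0.0,"grip":0},{"xyz":[-0.0,12.2,-4.6],"roll":-0.0,"grip":0}]
[{"xyz":[-0.0,12.5,-3.8],"roll":-0.0,"grip":0},{"xyz":[-0.0,12.7,-3.0],"roll":-0.0,"grip":0},{"xyz":[-0.0,12.8,-2.2],"roll":-0.0,"grip":0}]
end [0.4752 0.415  0.3214] 125.0 23
[0.3276176  0.31161722 0.11398855]
```

Request:
{"name": "move_arm", "arguments": {
  "increments": [
    {"xyz": [0,0,0],"roll": 0,"grip": 0},
    {"xyz": [0,0,0],"roll": 0,"grip": 0}
  ]
}}

```text
time_s: 5.88
position: [0.328, 0.3118, 0.114]
tcp_rot: [[-0.574, 0.819, 0.001], [0.819, 0.574, 0.001], [-0.0, 0.002, -1.0]]
force: [0.1, 0.3, 5.6]
opening: 0.022
grasp_force: 3.2
```

```bash
python3 - <<'E'
from plan import *
st=bot.read_state(); print(st['opening'],st['grasp_force'],st['position'])
im,d=bot.capture('wrist'); save('w2.png',im)
W=cloud('wrist',d,pose('wrist',st)[1]); P=W.reshape(-1,3);P=P[~np.isnan(P[:,0])]
k=np.c_[(P[:,:2]-F)@ex-.083,(P[:,:2]-F)@ey,P[:,2]]*1000
g=(k[:,0]>-140)&(k[:,0]<-98)&(abs(k[:,1])<60)&(k[:,2]>110)&(k[:,2]<160); B=k[g]
for y in range(-50,60,10):
  b=B[abs(B[:,1]-y)<5]
  if len(b): print(y,len(b),np.percentile(b[:,[0,2]],[5,50,95],axis=0).round(1).tolist())
E
```

```text
0.02217464539333847 3.218775764107704 [0.32796454 0.31184111 0.11402256]
-50 136 [[-122.9, 136.2], [-118.0, 138.5], [-113.7, 139.6]]
-40 50 [[-118.6, 138.2], [-117.7, 138.9], [-116.8, 139.5]]
-20 8 [[-118.6, 138.2], [-117.7, 139.0], [-116.9, 139.8]]
-10 62 [[-118.6, 138.3], [-117.7, 139.0], [-116.9, 140.2]]
0 66 [[-118.6, 138.4], [-117.7, 139.0], [-116.9, 139.9]]
10 857 [[-126.2, 136.1], [-118.0, 144.4], [-109.3, 158.4]]
20 394 [[-123.0, 134.7], [-117.5, 138.1], [-111.9, 139.7]]
30 405 [[-122.9, 135.2], [-117.5, 138.0], [-112.0, 139.5]]
40 741 [[-122.3, 134.8], [-112.7, 136.9], [-99.6, 139.4]]
50 421 [[-122.3, 132.8], [-116.5, 136.7], [-101.9, 139.2]]
```

View pics/w2.png

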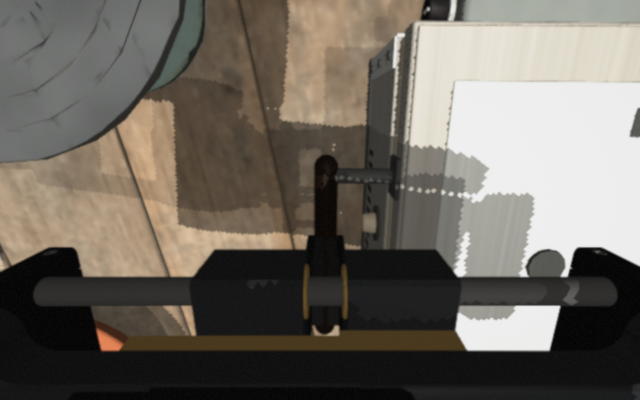

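Request:
{"name": "move_arm", "arguments": {
  "increments": [
    {"xyz": [0,0,0],"roll": 0,"grip": 0},
    {"xyz": [0,0,0],"roll": 0,"grip": 0},
    {"xyz": [0,0,0],"roll": 0,"grip": 0}
  ]
}}

```text
time_s: 6.18
position: [0.328, 0.3118, 0.1142]
tcp_rot: [[-0.574, 0.819, 0.001], [0.819, 0.574, 0.001], [-0.0, 0.002, -1.0]]
force: [0.0, 0.6, 5.5]
opening: 0.003
grasp_force: 2.8
```

```bash
python3 - <<'E'
from plan import *
m=bot.camera_model('wrist'); T=np.array(m['tool_from_camera']); print(T.round(3)); Ti=np.linalg.inv(T)
pts=np.array([[0,0,0],[0,0,-.019],[-.0095,0,0],[.0095,0,0],[0,0,-.051],[.04,0,-.02],[-.04,0,-.02]])
print(cv2.projectPoints(pts,cv2.Rodrigues(Ti[:3,:3])[0],Ti[:3,3],np.array(m['intrinsics']),np.array(m['D']))[0].reshape(-1,2).round(0).tolist())
st=bot.read_state();print({k:np.round(st[k],3).tolist() for k in ['force','moment','tau','opening','grasp_force']})
im,d=bot.capture('wrist')
W=cloud('wrist',d,pose('wrist',st)[1])
for r in range(150,345,10): print(r,[ (W[r,c]*1000).round().tolist() for c in (314,325,336)])
c=im[130:350,240:420]; save('w3.png',cv2.resize(c,None,fx=2.7,fy=2.7,interpolation=cv2.INTER_CUBIC))
E
```

```text
[[ 0.001 -0.958 -0.287  0.078]
 [ 1.     0.001 -0.001 -0.   ]
 [ 0.001 -0.287  0.958 -0.187]
 [ 0.     0.     0.     1.   ]]
[[325.0, 234.0], [325.0, 246.0], [325.0, 247.0], [325.0, 220.0], [325.0, 274.0], [325.0, 179.0], [325.0, 307.0]]
{'force': [0.037, 0.597, 5.486], 'moment': [0.027, -0.085, -0.014], 'tau': [-0.056, -30.236, -9.437, 0.027, 0.01, -0.001], 'opening': 0.003, 'grasp_force': 2.834}
150 [[297.0, 337.0, 3.0], [306.0, 343.0, -0.0], [314.0, 349.0, 1.0]]
160 [[303.0, 329.0, 0.0], [299.0, 353.0, 137.0], [320.0, 341.0, -0.0]]
170 [[297.0, 345.0, 136.0], [301.0, 349.0, 139.0], [307.0, 352.0, 134.0]]
180 [[300.0, 341.0, 135.0], [304.0, 345.0, 139.0], [310.0, 348.0, 137.0]]
190 [[303.0, 336.0, 135.0], [308.0, 341.0, 139.0], [313.0, 343.0, 136.0]]
200 [[306.0, 332.0, 136.0], [311.0, 336.0, 138.0], [317.0, 338.0, 134.0]]
210 [[310.0, 327.0, 135.0], [314.0, 331.0, 138.0], [320.0, 334.0, 135.0]]
220 [[313.0, 322.0, 135.0], [317.0, 327.0, 139.0], [324.0, 329.0, 133.0]]
230 [[317.0, 317.0, 134.0], [321.0, 322.0, 138.0], [362.0, 283.0, 1.0]]
240 [[317.0, 316.0, 146.0], [323.0, 318.0, 142.0], [327.0, 323.0, 146.0]]
250 [[318.0, 317.0, 160.0], [323.0, 318.0, 156.0], [326.0, 323.0, 160.0]]
260 [[319.0, 315.0, 166.0], [324.0, 317.0, 164.0], [327.0, 321.0, 167.0]]
270 [[320.0, 315.0, 174.0], [327.0, 313.0, 164.0], [326.0, 323.0, 179.0]]
280 [[307.0, 336.0, 224.0], [310.0, 337.0, 223.0], [312.0, 339.0, 224.0]]
290 [[308.0, 334.0, 226.0], [311.0, 336.0, 225.0], [313.0, 338.0, 226.0]]
300 [[310.0, 332.0, 227.0], [312.0, 334.0, 226.0], [315.0, 335.0, 226.0]]
310 [[326.0, 307.0, 189.0], [334.0, 302.0, 177.0], [333.0, 312.0, 189.0]]
320 [[329.0, 302.0, 189.0], [354.0, 274.0, 139.0], [336.0, 308.0, 189.0]]
330 [[412.0, 170.0, 0.0], [359.0, 268.0, 139.0], [433.0, 183.0, -1.0]]
340 [[313.0, 328.0, 236.0], [315.0, 330.0, 236.0], [317.0, 332.0, 237.0]]
```

View pics/w3.png

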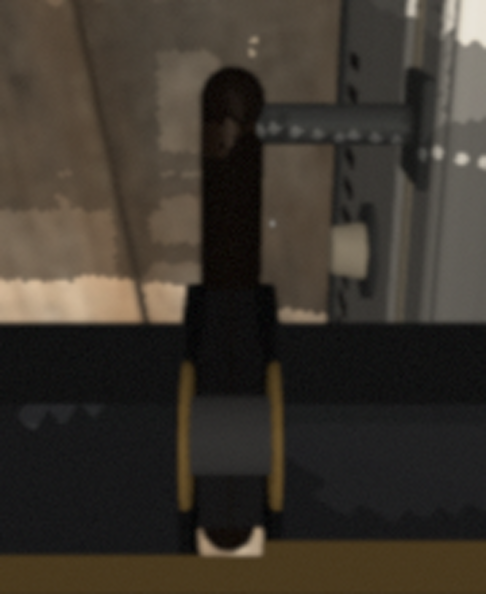

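Request:
{"name": "move_arm", "arguments": {
  "increments": [
    {"xyz": [0,0,0],"roll": 0,"grip": 40},
    {"xyz": [0,0,0],"roll": 0,"grip": 40},
    {"xyz": [0,0,0],"roll": 0,"grip": 40},
    {"xyz": [0,0,0],"roll": 0,"grip": 40},
    {"xyz": [0,0,0],"roll": 0,"grip": 40}
  ]
}}

```text
time_s: 6.65
position: [0.3271, 0.3113, 0.1133]
tcp_rot: [[-0.574, 0.819, -0.001], [0.819, 0.574, -0.0], [0.0, -0.001, -1.0]]
force: [-0.2, -0.1, -0.3]
opening: 0.298
grasp_force: 0.0
```

```bash
cat > f.py <<'E'
from plan import *
st=bot.read_state(); print(st['opening'],st['grasp_force'],st['position'],np.round(st['force'],1))
im,d=bot.capture('wrist'); np.save('wd.npy',d)
m=bot.camera_model('wrist'); T=np.array(m['tool_from_camera'])
W=cloud('wrist',d,T)*1000
g=(W[...,2]>-60)&(W[...,2]<15)&(abs(W[...,1])<70)&(W[...,0]<14)
v,u=np.nonzero(g); print('rows',v.min(),v.max())
for r in range(212,300,4):
    c=np.nonzero(g[r])[0]
    if len(c)==0: continue
    s=np.split(c,np.nonzero(np.diff(c)>1)[0]+1)
    print(r,[(int(q[0]),int(q[-1]),W[r,q[len(q)//2]].round().tolist(),'y',W[r,q[0],1].round(),W[r,q[-1],1].round()) for q in s if len(q)>2])
E
python3 f.py
```

```text
0.29801349930941334 0.0 [0.32710296 0.31128548 0.11329343] [-0.2 -0.1 -0.3]
rows 207 335
212 [(383, 389, [14.0, 39.0, 3.0], 'y', np.float64(38.0), np.float64(40.0))]
216 [(382, 392, [11.0, 39.0, 1.0], 'y', np.float64(38.0), np.float64(41.0))]
220 [(382, 392, [8.0, 39.0, 2.0], 'y', np.float64(38.0), np.float64(41.0))]
224 [(382, 393, [6.0, 40.0, 2.0], 'y', np.float64(39.0), np.float64(38.0))]
228 [(315, 323, [13.0, -4.0, -24.0], 'y', np.float64(-6.0), np.float64(-1.0)), (327, 337, [13.0, 4.0, -24.0], 'y', np.float64(1.0), np.float64(7.0)), (382, 396, [4.0, 41.0, 0.0], 'y', np.float64(39.0), np.float64(39.0))]
232 [(315, 337, [11.0, 0.0, -25.0], 'y', np.float64(-6.0), np.float64(7.0)), (382, 399, [3.0, 41.0, -5.0], 'y', np.float64(38.0), np.float64(39.0))]
236 [(285, 292, [9.0, -20.0, -26.0], 'y', np.float64(-22.0), np.float64(-18.0)), (315, 337, [9.0, 0.0, -25.0], 'y', np.float64(-6.0), np.float64(7.0)), (357, 364, [10.0, 20.0, -27.0], 'y', np.float64(18.0), np.float64(21.0)), (381, 459, [12.0, 50.0, -33.0], 'y', np.float64(38.0), np.float64(70.0))]
240 [(284, 301, [8.0, -18.0, -28.0]
[... 1975 characters left out ...]
0), np.float64(-13.0)), (315, 336, [-11.0, 0.0, -25.0], 'y', np.float64(-6.0), np.float64(6.0)), (348, 353, [2.0, 13.0, -49.0], 'y', np.float64(13.0), np.float64(13.0))]
272 [(296, 301, [-3.0, -13.0, -43.0], 'y', np.float64(-14.0), np.float64(-13.0)), (315, 336, [-14.0, 0.0, -25.0], 'y', np.float64(-6.0), np.float64(6.0)), (348, 353, [-0.0, 13.0, -48.0], 'y', np.float64(12.0), np.float64(13.0))]
276 [(296, 300, [-3.0, -14.0, -48.0], 'y', np.float64(-14.0), np.float64(-13.0)), (315, 328, [-16.0, -2.0, -25.0], 'y', np.float64(-6.0), np.float64(2.0)), (330, 336, [-17.0, 4.0, -24.0], 'y', np.float64(3.0), np.float64(6.0)), (349, 353, [-2.0, 13.0, -49.0], 'y', np.float64(13.0), np.float64(13.0))]
```

```bash
python3 - <<'E'
from plan import *
d=np.load('wd.npy'); T=np.array(bot.camera_model('wrist')['tool_from_camera']); W=cloud('wrist',d,T)*1000
for c in (60,130,200,230,260,290,360,390,420,450,520,580):
    print(c,[(r,*W[r,c].round().tolist()) for r in range(236,345,12)])
E
```

```text
60 [(236, -50.0, -272.0, 113.0), (248, 36.0, -82.0, -98.0), (260, 33.0, -80.0, -102.0), (272, 30.0, -79.0, -103.0), (284, 31.0, -73.0, -111.0), (296, 28.0, -72.0, -112.0), (308, 20.0, -79.0, -106.0), (320, 17.0, -79.0, -108.0), (332, 14.0, -78.0, -109.0), (344, 10.0, -78.0, -110.0)]
130 [(236, -49.0, -200.0, 112.0), (248, -63.0, -202.0, 113.0), (260, -77.0, -205.0, 113.0), (272, -91.0, -208.0, 113.0), (284, 32.0, -53.0, -112.0), (296, 28.0, -53.0, -112.0), (308, -136.0, -216.0, 113.0), (320, -151.0, -218.0, 113.0), (332, -167.0, -221.0, 113.0), (344, -139.0, -186.0, 62.0)]
200 [(236, -49.0, -128.0, 113.0), (248, -63.0, -130.0, 112.0), (260, 36.0, -35.0, -107.0), (272, 36.0, -33.0, -113.0), (284, 35.0, -31.0, -118.0), (296, 32.0, -31.0, -118.0), (308, 28.0, -32.0, -117.0), (320, 25.0, -32.0, -119.0), (332, 21.0, -33.0, -118.0), (344, 22.0, -30.0, -124.0)]
230 [(236, -50.0, -98.0, 114.0), (248, -62.0, -98.0, 111.0), (260, 36.0, -27.0, -106.0), (272, 36.0, -25.0, -114.0), (284, 35.0, -24.0, -118.0), (296, 32.0, -24.0, -118.0), (308, 29.0, -24.0, -118.0), (320, 25.0, -24.0, -119.0), (332
[... 1542 characters left out ...]
31.0, -118.0), (296, 32.0, 31.0, -118.0), (308, 29.0, 31.0, -119.0), (320, 26.0, 32.0, -119.0), (332, 23.0, 31.0, -120.0), (344, 22.0, 31.0, -123.0)]
520 [(236, 13.0, 101.0, -35.0), (248, 6.0, 103.0, -35.0), (260, -1.0, 104.0, -35.0), (272, -7.0, 105.0, -35.0), (284, 31.0, 53.0, -111.0), (296, 29.0, 53.0, -113.0), (308, -30.0, 109.0, -34.0), (320, -39.0, 111.0, -34.0), (332, -46.0, 112.0, -35.0), (344, -55.0, 114.0, -34.0)]
580 [(236, 13.0, 133.0, -35.0), (248, 36.0, 79.0, -98.0), (260, 33.0, 78.0, -100.0), (272, 29.0, 79.0, -100.0), (284, 31.0, 69.0, -111.0), (296, 28.0, 69.0, -112.0), (308, 18.0, 79.0, -103.0), (320, 15.0, 78.0, -104.0), (332, 11.0, 78.0, -105.0), (344, 8.0, 78.0, -107.0)]
```

Request:
{"name": "move_arm", "arguments": {
  "increments": [
    {"xyz": [0,0,8],"roll": 0,"grip": 40},
    {"xyz": [0,0,9],"roll": 0,"grip": 40},
    {"xyz": [0,0,8],"roll": 0,"grip": 40},
    {"xyz": [0,0,0],"roll": 0,"grip": 40}
  ]
}}

```text
time_s: 7.03
position: [0.3263, 0.3107, 0.0869]
tcp_rot: [[-0.574, 0.819, -0.003], [0.819, 0.574, -0.002], [0.0, -0.004, -1.0]]
force: [-1.0, 0.3, -0.3]
opening: 0.399
grasp_force: 0.0
```

Request:
{"name": "move_arm", "arguments": {
  "increments": [
    {"xyz": [0,0,0],"roll": 0,"grip": 0},
    {"xyz": [0,0,0],"roll": 0,"grip": 0},
    {"xyz": [0,0,0],"roll": 0,"grip": 0},
    {"xyz": [0,0,0],"roll": 0,"grip": 0},
    {"xyz": [0,0,0],"roll": 0,"grip": 0}
  ]
}}

```text
time_s: 7.45
position: [0.328, 0.3119, 0.0889]
tcp_rot: [[-0.573, 0.819, 0.002], [0.819, 0.573, 0.001], [-0.0, 0.002, -1.0]]
force: [1.2, 1.1, -1.4]
opening: 0.14
grasp_force: 30.0
```

Request:
{"name": "move_arm", "arguments": {
  "increments": [
    {"xyz": [0,0.4,-13],"roll": 0,"grip": 0},
    {"xyz": [0,1.2,-13],"roll": 0,"grip": 0},
    {"xyz": [0,2,-12.9],"roll": 0,"grip": 0},
    {"xyz": [0,2.9,-12.8],"roll": 0,"grip": 0},
    {"xyz": [0,3.6,-12.5],"roll": 0,"grip": 0}
  ]
}}

```text
time_s: 7.87
position: [0.3358, 0.3172, 0.1531]
tcp_rot: [[-0.573, 0.819, 0.0], [0.819, 0.573, -0.0], [-0.0, 0.0, -1.0]]
force: [3.2, 1.1, -5.0]
opening: 0.133
grasp_force: 30.0
```

Request:
{"name": "move_arm", "arguments": {
  "increments": [
    {"xyz": [0,4.3,-12.3],"roll": 0,"grip": 0},
    {"xyz": [0,5.2,-12],"roll": 0,"grip": 0},
    {"xyz": [0,5.8,-11.7],"roll": 0,"grip": 0},
    {"xyz": [0,6.6,-11.3],"roll": 0,"grip": 0},
    {"xyz": [0,7.3,-10.8],"roll": 0,"grip": 0}
  ]
}}

```text
time_s: 8.28
position: [0.3578, 0.3323, 0.2106]
tcp_rot: [[-0.574, 0.819, -0.004], [0.819, 0.574, -0.004], [-0.001, -0.006, -1.0]]
force: [-1.2, -2.9, -3.0]
opening: 0.141
grasp_force: 30.0
```

Forces are small; continue over the stay.

Request:
{"name": "move_arm", "arguments": {
  "increments": [
    {"xyz": [0,7.9,-10.4],"roll": 0,"grip": 0},
    {"xyz": [0,8.6,-9.8],"roll": 0,"grip": 0},
    {"xyz": [0,9.1,-9.3],"roll": 0,"grip": 0},
    {"xyz": [0,9.8,-8.8],"roll": 0,"grip": 0},
    {"xyz": [0,10.2,-8.1],"roll": 0,"grip": 0}
  ]
}}

```text
time_s: 8.7
position: [0.3917, 0.3556, 0.2572]
tcp_rot: [[-0.574, 0.819, -0.012], [0.819, 0.574, -0.011], [-0.002, -0.016, -1.0]]
force: [-8.5, -10.0, 9.3]
opening: 0.14
grasp_force: 30.0
```

Request:
{"name": "move_arm", "arguments": {
  "increments": [
    {"xyz": [0,10.7,-7.4],"roll": 0,"grip": 0},
    {"xyz": [0,11.2,-6.8],"roll": 0,"grip": 0},
    {"xyz": [0,11.5,-6],"roll": 0,"grip": 0},
    {"xyz": [0,12,-5.4],"roll": 0,"grip": 0},
    {"xyz": [0,12.2,-4.6],"roll": 0,"grip": 0}
  ]
}}

```text
time_s: 9.12
position: [0.4379, 0.3873, 0.2888]
tcp_rot: [[-0.574, 0.819, -0.014], [0.819, 0.574, -0.014], [-0.003, -0.019, -1.0]]
force: [-9.8, -12.0, 16.9]
opening: 0.14
grasp_force: 30.0
```

Request:
{"name": "move_arm", "arguments": {
  "increments": [
    {"xyz": [0,12.5,-3.8],"roll": 0,"grip": 0},
    {"xyz": [0,12.7,-3],"roll": 0,"grip": 0},
    {"xyz": [0,12.8,-2.2],"roll": 0,"grip": 0},
    {"xyz": [0,3,-0.3],"roll": 0,"grip": 0},
    {"xyz": [0,0,0],"roll": 0,"grip": 0}
  ]
}}

```text
time_s: 9.53
position: [0.4797, 0.416, 0.2997]
tcp_rot: [[-0.573, 0.819, 0.005], [0.819, 0.573, -0.001], [-0.003, 0.003, -1.0]]
force: [-0.7, -4.3, 10.1]
opening: 0.14
grasp_force: 30.0
```

```bash
python3 - <<'E'
from plan import *
s=bot.read_state(); p=np.array(s['position']); print(p,s['force'],s['opening'])
q=(p[:2]-F)@ex-.083; print('theta',np.arctan2(p[2]+.044-.1325,.092-q),'r',np.hypot(p[2]+.044-.1325,.092-q))
E
```

```text
[0.47968499 0.41603904 0.29965264] [-0.71154132 -4.31527636 10.10912378] 0.1402969502855615
theta 1.4520431557841833 r 0.21265030781647717
```

Request:
{"name": "move_arm", "arguments": {
  "increments": [
    {"xyz": [0,0,0],"roll": 0,"grip": 45},
    {"xyz": [0,0,0],"roll": 0,"grip": 45},
    {"xyz": [0,0,0],"roll": 0,"grip": 45},
    {"xyz": [0,0,0],"roll": 0,"grip": 45},
    {"xyz": [0,0,-5],"roll": 0,"grip": 45}
  ]
}}

```text
time_s: 9.95
position: [0.4767, 0.4163, 0.3003]
tcp_rot: [[-0.574, 0.819, -0.003], [0.819, 0.574, -0.002], [0.0, -0.003, -1.0]]
force: [-0.2, -0.5, 0.5]
opening: 0.407
grasp_force: 0.0
```

Request:
{"name": "move_arm", "arguments": {
  "increments": [
    {"xyz": [0,0,-25],"roll": 0,"grip": 100},
    {"xyz": [0,0,-35],"roll": 0,"grip": 100},
    {"xyz": [0,-20,-30],"roll": 0,"grip": 100},
    {"xyz": [0,-35,0],"roll": 0,"grip": 100},
    {"xyz": [0,-35,0],"roll": 0,"grip": 100}
  ]
}}

```text
time_s: 10.37
position: [0.4047, 0.3655, 0.3939]
tcp_rot: [[-0.574, 0.819, 0.004], [0.819, 0.574, 0.003], [-0.0, 0.005, -1.0]]
force: [-0.1, -0.6, -0.1]
opening: 0.741
grasp_force: 0.0
```

```bash
python3 - <<'E'
from plan import *
s=bot.read_state(); print(s['position'],s['force'],s['time_s'])
tot=[]
for cam in ['top','scene']:
    im,d=bot.capture(cam); np.save(cam+'1.npy',d); save(cam+'1.png',im)
    W=cloud(cam,d); P=W.reshape(-1,3);P=P[~np.isnan(P[:,0])]; k=np.c_[(P[:,:2]-F)@ex-.083,(P[:,:2]-F)@ey,P[:,2]]*1000
    q=k[(abs(k[:,1])<115)&(k[:,0]>30)&(k[:,0]<115)&(k[:,2]>170)&(k[:,2]<360)]
    for z in range(170,360,20):
        t=q[(q[:,2]>=z)&(q[:,2]<z+20)]
        if len(t): print(cam,'lid z',z,'x',np.percentile(t[:,0],[2,50,98]).round(),len(t))
    q=k[(k[:,1]<-119)&(k[:,1]>-150)&(k[:,0]>-80)&(k[:,0]<130)&(k[:,2]>100)]
    for x in range(-80,130,15):
        t=q[(q[:,0]>=x)&(q[:,0]<x+15)]
        if len(t): print(cam,'flank x',x,'zmax',t[:,2].max().round(),'y',t[:,1].min().round(),t[:,1].max().round(),len(t))
    q=k[(abs(k[:,0])<58)&(abs(k[:,1])<96)&(k[:,2]<95)&(k[:,2]>50)]
    print(cam,'shelf pts',len(q),np.percentile(q[:,2],[10,50,90]).round(1) if len(q) else '')
    for r in bot.trace('white_tile',cam)[:2]:
        B=W[r['mask']];B=B[~np.isnan(B[:,0])]; kk=np.c_[(B[:,:2]-F)@ex-.083,(B[:,:2]-F)@ey,B[:,2]]*1000
        print(cam,'white',r['conf'],kk.mean(0).round(),np.percentile(kk,3,0).round(),np.percentile(kk,97,0).round())
A=np.hstack([cv2.imread('pics/top1.png')[100:320,130:420],cv2.imread('pics/scene1.png')[150:370,180:450]])
cv2.imwrite('pics/o1.png',cv2.resize(A,None,fx=1.4,fy=1.4,interpolation=cv2.INTER_CUBIC))
E
```

```text
[0.4046759  0.36548381 0.3939037 ] [-0.12381963 -0.58409506 -0.1022448 ] 10.3667
top lid z 170 x [68. 71. 73.] 70
top lid z 190 x [64. 68. 70.] 67
top lid z 210 x [61. 65. 67.] 75
top lid z 230 x [58. 61. 64.] 76
top lid z 250 x [56. 58. 61.] 78
top lid z 270 x [53. 55. 58.] 87
top lid z 290 x [52. 62. 79.] 667
top lid z 310 x [59. 59. 60.] 3
top lid z 330 x [54. 58. 66.] 171
top lid z 350 x [60. 60. 60.] 1
top flank x -80 zmax 106.0 y -121.0 -120.0 3
top flank x 10 zmax 107.0 y -121.0 -119.0 3
top flank x 25 zmax 113.0 y -136.0 -119.0 42
top flank x 40 zmax 110.0 y -136.0 -119.0 16
top flank x 55 zmax 302.0 y -133.0 -119.0 19
top flank x 70 zmax 304.0 y -134.0 -119.0 60
top flank x 85 zmax 209.0 y -133.0 -121.0 20
top flank x 100 zmax 138.0 y -129.0 -129.0 1
top shelf pts 2138 [65.3 68.5 71.7]
scene lid z 170 x [ 70.  73. 101.] 255
scene lid z 190 x [67. 70. 98.] 252
scene lid z 210 x [64. 67. 94.] 259
scene lid z 230 x [61. 64. 89.] 280
scene lid z 250 x [58. 61. 86.] 294
scene lid z 270 x [55. 58. 84.] 300
scene lid z 290 x [54. 64. 81.] 886
scene lid z 310 x [60. 64. 69.] 52
scene lid z 330 x [55. 60. 67.] 218
scene flank x 25 zmax 116.0 y -136.0 -119.0 7
scene flank x 40 zmax 116.0 y -120.0 -120.0 1
scene flank x 55 zmax 303.0 y -123.0 -119.0 3
scene flank x 70 zmax 304.0 y -133.0 -119.0 31
scene flank x 85 zmax 124.0 y -130.0 -125.0 5
scene shelf pts 1692 [66.  68.1 76.2]
scene white 0.72 [-9. 44. 78.] [-37.  20.  69.] [ 18.  96. 117.]
```

View pics/o1.png

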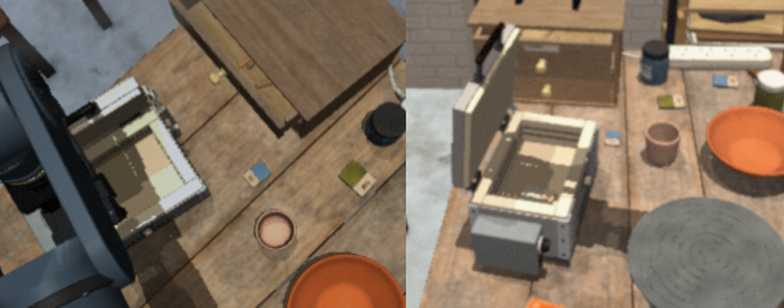

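```bash
python3 - <<'E'
from plan import *
plan([(.43,.15,.36,95,100),(.44,-.03,.28,60,100),(.424,-.168,.10,37.5,100)],start=(.404,.3651,.3917,125),dmax=38)
E
```

```text
[{"xyz":[-31.9,-17.0,5.3],"roll":0.087,"grip":100},{"xyz":[-33.2,-14.2,5.3],"roll":0.088,"grip":100},{"xyz":[-34.3,-11.2,5.2],"roll":0.087,"grip":100},{"xyz":[-35.2,-8.2,5.3],"roll":0.087,"grip":100},{"xyz":[-35.7,-5.1,5.3],"roll":0.087,"grip":100}]
[{"xyz":[-36.1,-2.0,5.3],"roll":0.088,"grip":100},{"xyz":[-30.0,-0.9,13.3],"roll":0.102,"grip":100},{"xyz":[-30.0,2.1,13.4],"roll":0.101,"grip":100},{"xyz":[-29.6,5.1,13.3],"roll":0.102,"grip":100},{"xyz":[-28.9,8.2,13.3],"roll":0.102,"grip":100}]
[{"xyz":[-28.0,11.0,13.4],"roll":0.102,"grip":100},{"xyz":[-26.6,13.8,13.3],"roll":0.101,"grip":100},{"xyz":[-21.3,9.2,30.0],"roll":0.066,"grip":100},{"xyz":[-20.6,10.5,30.0],"roll":0.065,"grip":100},{"xyz":[-19.9,11.9,30.0],"roll":0.066,"grip":100}]
[{"xyz":[-19.0,13.2,30.0],"roll":0.065,"grip":100},{"xyz":[-18.2,14.4,30.0],"roll":0.066,"grip":100},{"xyz":[-17.1,15.5,30.0],"roll":0.065,"grip":100}]
end [ 0.424 -0.168  0.1  ] 37.51 18
```

Request:
{"name": "move_arm", "arguments": {
  "increments": [
    {"xyz": [-31.9,-17,5.3],"roll": 0.087,"grip": 100},
    {"xyz": [-33.2,-14.2,5.3],"roll": 0.088,"grip": 100},
    {"xyz": [-34.3,-11.2,5.2],"roll": 0.087,"grip": 100},
    {"xyz": [-35.2,-8.2,5.3],"roll": 0.087,"grip": 100},
    {"xyz": [-35.7,-5.1,5.3],"roll": 0.087,"grip": 100}
  ]
}}

```text
time_s: 10.98
position: [0.4273, 0.1847, 0.3653]
tcp_rot: [[-0.171, 0.985, 0.001], [0.985, 0.171, 0.0], [0.0, 0.001, -1.0]]
force: [0.1, 0.8, 0.2]
opening: 1.0
grasp_force: 0.0
```

Request:
{"name": "move_arm", "arguments": {
  "increments": [
    {"xyz": [-36.1,-2,5.3],"roll": 0.088,"grip": 100},
    {"xyz": [-30,-0.9,13.3],"roll": 0.102,"grip": 100},
    {"xyz": [-30,2.1,13.4],"roll": 0.101,"grip": 100},
    {"xyz": [-29.6,5.1,13.3],"roll": 0.102,"grip": 100},
    {"xyz": [-28.9,8.2,13.3],"roll": 0.102,"grip": 100}
  ]
}}

```text
time_s: 11.4
position: [0.4384, 0.0282, 0.3064]
tcp_rot: [[0.32, 0.948, 0.002], [0.948, -0.32, -0.0], [0.0, 0.002, -1.0]]
force: [-0.4, -0.4, -0.0]
opening: 1.001
grasp_force: 0.0
```

Request:
{"name": "move_arm", "arguments": {
  "increments": [
    {"xyz": [-28,11,13.4],"roll": 0.102,"grip": 100},
    {"xyz": [-26.6,13.8,13.3],"roll": 0.101,"grip": 100},
    {"xyz": [-21.3,9.2,30],"roll": 0.066,"grip": 100},
    {"xyz": [-20.6,10.5,30],"roll": 0.065,"grip": 100},
    {"xyz": [-19.9,11.9,30],"roll": 0.066,"grip": 100}
  ]
}}

```text
time_s: 11.82
position: [0.4339, -0.1014, 0.1892]
tcp_rot: [[0.662, 0.749, 0.003], [0.749, -0.662, -0.001], [0.001, 0.003, -1.0]]
force: [0.9, -0.2, 0.7]
opening: 1.001
grasp_force: 0.0
```

Request:
{"name": "move_arm", "arguments": {
  "increments": [
    {"xyz": [-19,13.2,30],"roll": 0.065,"grip": 100},
    {"xyz": [-18.2,14.4,30],"roll": 0.066,"grip": 100},
    {"xyz": [-17.1,15.5,30],"roll": 0.065,"grip": 100},
    {"xyz": [0,0,0],"roll": 0,"grip": 100},
    {"xyz": [0,0,0],"roll": 0,"grip": 100}
  ]
}}

```text
time_s: 12.23
position: [0.4243, -0.1691, 0.098]
tcp_rot: [[0.794, 0.607, -0.003], [0.607, -0.794, 0.002], [-0.001, -0.004, -1.0]]
force: [1.1, -0.2, 0.6]
opening: 0.999
grasp_force: 0.0
```

```bash
cat > t.py <<'E'
from plan import *
def look():
    s=bot.read_state(); print(s['position'],np.array(s['tcp_rot']).round(3)[0],s['opening'],s['time_s'])
    im,d=bot.capture('wrist'); m,T=pose('wrist',s)
    return s,im,d,m,T
def ray(uv,z,m,T):
    n=cv2.undistortPoints(np.array(uv,float).reshape(-1,1,2),np.array(m['intrinsics']),np.array(m['D'])).reshape(-1,2)
    D=np.c_[n,np.ones(len(n))]@T[:3,:3].T; return T[:3,3]+D*((z-T[2,3])/D[:,2])[:,None]
E
python3 - <<'E'
from t import *
s,im,d,m,T=look(); save('w4.png',im); W=cloud('wrist',d,T)
for r in bot.trace('blue_tile','wrist')[:3]:
    v,u=np.nonzero(r['mask']); X=ray(np.c_[u,v],.009,m,T)[:,:2].astype(np.float32)
    print(r['conf'],u.mean(),v.mean(),u.min(),u.max(),v.min(),v.max(),cv2.minAreaRect(X*1000),X.mean(0),np.nanmedian(W[v,u,2]))
E
```

```text
[ 0.42428375 -0.16914228  0.09804236] [ 0.794  0.607 -0.003] 0.9993004034697579 12.2333
0.6 327.65100931677017 196.62810559006212 304 350 168 227 ((424.830078125, -172.35646057128906), (55.9718017578125, 41.464935302734375), 37.4765625) [ 0.4262844  -0.17202455] 0.0093334168994757
```

View pics/w4.png

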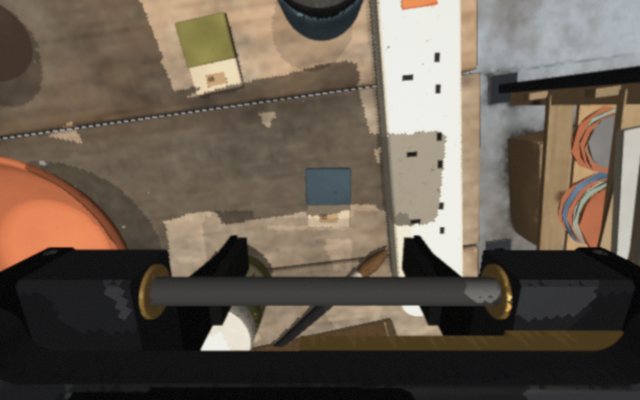

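```bash
python3 - <<'E'
from t import *
W=cloud('top',np.load('top1.npy')); P=W.reshape(-1,3);P=P[~np.isnan(P[:,0])]
c=np.array([.4247,-.172]); a=np.deg2rad(37.5); tx=np.array([np.cos(a),np.sin(a)]); ty=np.array([np.sin(a),-np.cos(a)])
k=np.c_[(P[:,:2]-c)@tx,(P[:,:2]-c)@ty,P[:,2]]*1000
q=k[(abs(k[:,0])<20)&(abs(k[:,1])<110)&(k[:,2]>15)]
for y in range(-110,110,10):
    t=q[(q[:,1]>=y)&(q[:,1]<y+10)]
    if len(t): print(y,len(t),t[:,2].max().round(),t[:,1].min().round(1))
plan([(.4247,-.172,.08,37.5,60),(.4247,-.172,-.0225,37.5,60)],start=(.424,-.168,.10,37.5),dmax=18)
E
```

```text
-20 1 15.0 -18.2
0 1 16.0 9.3
40 4 26.0 48.2
50 80 36.0 50.4
60 66 36.0 60.0
70 64 36.0 70.1
80 64 37.0 80.1
90 66 36.0 90.0
100 64 35.0 100.1
[{"xyz":[-0.9,1.8,10.0],"roll":-0.0,"grip":60},{"xyz":[-1.0,1.8,10.0],"roll":-0.0,"grip":60},{"xyz":[0.0,-0.0,17.1],"roll":-0.0,"grip":60},{"xyz":[0.0,-0.0,17.1],"roll":-0.0,"grip":60},{"xyz":[0.0,-0.0,17.0],"roll":-0.0,"grip":60}]
[{"xyz":[0.0,-0.0,17.1],"roll":-0.0,"grip":60},{"xyz":[0.0,-0.0,17.1],"roll":-0.0,"grip":60},{"xyz":[0.0,-0.0,17.1],"roll":-0.0,"grip":60}]
end [ 0.4247 -0.172  -0.0225] 37.5 8
```

Request:
{"name": "move_arm", "arguments": {
  "increments": [
    {"xyz": [-0.9,1.8,10],"roll": 0,"grip": 60},
    {"xyz": [-1,1.8,10],"roll": 0,"grip": 60},
    {"xyz": [0,0,10],"roll": 0,"grip": 60},
    {"xyz": [0,0,12],"roll": 0,"grip": 60},
    {"xyz": [0,0,17],"roll": 0,"grip": 60}
  ]
}}

```text
time_s: 12.75
position: [0.4274, -0.1723, 0.0432]
tcp_rot: [[0.792, 0.611, 0.006], [0.611, -0.792, -0.004], [0.002, 0.007, -1.0]]
force: [-0.1, -1.0, -0.1]
opening: 0.707
grasp_force: 0.0
```

Request:
{"name": "move_arm", "arguments": {
  "increments": [
    {"xyz": [0,0,17],"roll": 0,"grip": 60},
    {"xyz": [0,0,17],"roll": 0,"grip": 60},
    {"xyz": [0,0,14],"roll": 0,"grip": 60},
    {"xyz": [0,0,9],"roll": 0,"grip": 60},
    {"xyz": [0,0,4],"roll": 0,"grip": 60}
  ]
}}

```text
time_s: 13.17
position: [0.4259, -0.1717, -0.0197]
tcp_rot: [[0.792, 0.611, 0.001], [0.611, -0.792, -0.001], [0.001, 0.002, -1.0]]
force: [-0.3, 1.5, -0.1]
opening: 0.605
grasp_force: 0.0
```

Request:
{"name": "move_arm", "arguments": {
  "increments": [
    {"xyz": [0,0,2.5],"roll": 0,"grip": 60},
    {"xyz": [0,0,0],"roll": 0,"grip": 60},
    {"xyz": [0,0,0],"roll": 0,"grip": 60}
  ]
}}

```text
time_s: 13.42
position: [0.4254, -0.1722, -0.0217]
tcp_rot: [[0.793, 0.609, 0.001], [0.609, -0.793, -0.001], [0.0, 0.002, -1.0]]
force: [0.1, -0.0, -0.2]
opening: 0.6
grasp_force: 0.0
```

Request:
{"name": "move_arm", "arguments": {
  "increments": [
    {"xyz": [0,0,0],"roll": 0,"grip": 0},
    {"xyz": [0,0,0],"roll": 0,"grip": 0},
    {"xyz": [0,0,0],"roll": 0,"grip": 0},
    {"xyz": [0,0,0],"roll": 0,"grip": 0},
    {"xyz": [0,0,0],"roll": 0,"grip": 0}
  ]
}}

```text
time_s: 13.83
position: [0.425, -0.1722, -0.022]
tcp_rot: [[0.793, 0.609, 0.001], [0.609, -0.793, -0.0], [0.0, 0.001, -1.0]]
force: [-1.4, 0.8, 4.2]
opening: 0.451
grasp_force: 30.0
```

```bash
python3 - <<'E'
from t import *
s=bot.read_state();print(s['position'],s['opening'],s['grasp_force'],s['force'])
p=K(-.010,-.047); print(p)
plan([(.4247,-.172,.0575,37.5,0)],start=(.4247,-.172,-.0225,37.5),dmax=20)
plan([(.44,-.03,.25,37.5,0),(.43,.12,.30,37,0),(p[0],p[1],.26,35,0)],start=(.4247,-.172,.0575,37.5),dmax=32)
E
```

```text
[ 0.42502086 -0.17223245 -0.0220438 ] 0.45097551617323395 29.991379380226135 [-1.39337448  0.80471661  4.23308629]
[0.44275619 0.33487093]
[{"xyz":[0.0,0.0,-20.0],"roll":-0.0,"grip":0},{"xyz":[0.0,0.0,-20.0],"roll":-0.0,"grip":0},{"xyz":[0.0,0.0,-20.0],"roll":-0.0,"grip":0},{"xyz":[0.0,0.0,-20.0],"roll":-0.0,"grip":0}]
end [ 0.4247 -0.172   0.0575] 37.5 4
[{"xyz":[12.3,-12.9,-24.1],"roll":-0.0,"grip":0},{"xyz":[12.3,-12.9,-24.0],"roll":-0.0,"grip":0},{"xyz":[12.4,-13.0,-24.1],"roll":-0.0,"grip":0},{"xyz":[12.3,-12.9,-24.0],"roll":-0.0,"grip":0},{"xyz":[12.3,-12.9,-24.1],"roll":-0.0,"grip":0}]
[{"xyz":[12.3,-12.9,-24.1],"roll":-0.0,"grip":0},{"xyz":[12.4,-12.9,-24.0],"roll":-0.0,"grip":0},{"xyz":[12.3,-12.9,-24.1],"roll":-0.0,"grip":0},{"xyz":[16.7,-25.0,-10.0],"roll":0.002,"grip":0},{"xyz":[16.6,-25.1,-10.0],"roll":0.001,"grip":0}]
[{"xyz":[16.6,-25.1,-10.0],"roll":0.002,"grip":0},{"xyz":[16.5,-25.1,-10.0],"roll":0.002,"grip":0},{"xyz":[16.5,-25.1,-10.0],"roll":0.002,"grip":0},{"xyz":[19.9,-23.4,5.7],"roll":0.005,"grip":0},{"xyz":[19.8,-23.6,5.7],"roll":0.005,"grip":0}]
[{"xyz":[19.7,-23.6,5.7],"roll":0.005,"grip":0},{"xyz":[19.6,-23.7,5.8],"roll":0.005,"grip":0},{"xyz":[19.5,-23.8,5.7],"roll":0.005,"grip":0},{"xyz":[19.3,-23.9,5.7],"roll":0.005,"grip":0},{"xyz":[19.2,-24.0,5.7],"roll":0.005,"grip":0}]
end [0.4428 0.3348 0.26  ] 34.98 20
```

Request:
{"name": "move_arm", "arguments": {
  "increments": [
    {"xyz": [0,0,-10],"roll": 0,"grip": 0},
    {"xyz": [0,0,-20],"roll": 0,"grip": 0},
    {"xyz": [0,0,-25],"roll": 0,"grip": 0},
    {"xyz": [0,0,-25],"roll": 0,"grip": 0},
    {"xyz": [12.3,-12.9,-24.1],"roll": 0,"grip": 0}
  ]
}}

```text
time_s: 14.25
position: [0.4276, -0.1566, 0.0833]
tcp_rot: [[0.795, 0.607, 0.002], [0.607, -0.795, -0.002], [0.0, 0.003, -1.0]]
force: [0.8, 0.1, -1.1]
opening: 0.452
grasp_force: 30.0
```

Request:
{"name": "move_arm", "arguments": {
  "increments": [
    {"xyz": [12.3,-12.9,-24],"roll": 0,"grip": 0},
    {"xyz": [12.4,-13,-24.1],"roll": 0,"grip": 0},
    {"xyz": [12.3,-12.9,-24],"roll": 0,"grip": 0},
    {"xyz": [12.3,-12.9,-24.1],"roll": 0,"grip": 0},
    {"xyz": [12.3,-12.9,-24.1],"roll": 0,"grip": 0}
  ]
}}

```text
time_s: 14.67
position: [0.4353, -0.0643, 0.2035]
tcp_rot: [[0.793, 0.609, -0.0], [0.609, -0.793, 0.0], [-0.0, -0.0, -1.0]]
force: [0.3, 0.6, -0.3]
opening: 0.457
grasp_force: 30.0
```

Request:
{"name": "move_arm", "arguments": {
  "increments": [
    {"xyz": [12.4,-12.9,-24],"roll": 0,"grip": 0},
    {"xyz": [12.3,-12.9,-24.1],"roll": 0,"grip": 0},
    {"xyz": [16.7,-25,-10],"roll": 0.002,"grip": 0},
    {"xyz": [16.6,-25.1,-10],"roll": 0.001,"grip": 0},
    {"xyz": [16.6,-25.1,-10],"roll": 0.002,"grip": 0}
  ]
}}

```text
time_s: 15.08
position: [0.433, 0.0613, 0.2812]
tcp_rot: [[0.797, 0.604, 0.0], [0.604, -0.797, 0.0], [0.0, 0.0, -1.0]]
force: [0.0, 0.4, -0.1]
opening: 0.451
grasp_force: 30.0
```

Request:
{"name": "move_arm", "arguments": {
  "increments": [
    {"xyz": [16.5,-25.1,-10],"roll": 0.002,"grip": 0},
    {"xyz": [16.5,-25.1,-10],"roll": 0.002,"grip": 0},
    {"xyz": [19.9,-23.4,5.7],"roll": 0.005,"grip": 0},
    {"xyz": [19.8,-23.6,5.7],"roll": 0.005,"grip": 0},
    {"xyz": [19.7,-23.6,5.7],"roll": 0.005,"grip": 0}
  ]
}}

```text
time_s: 15.5
position: [0.4344, 0.2134, 0.2835]
tcp_rot: [[0.808, 0.59, 0.0], [0.59, -0.808, -0.0], [0.0, 0.0, -1.0]]
force: [0.4, 0.4, -0.6]
opening: 0.455
grasp_force: 30.0
```

Request:
{"name": "move_arm", "arguments": {
  "increments": [
    {"xyz": [19.6,-23.7,5.8],"roll": 0.005,"grip": 0},
    {"xyz": [19.5,-23.8,5.7],"roll": 0.005,"grip": 0},
    {"xyz": [19.3,-23.9,5.7],"roll": 0.005,"grip": 0},
    {"xyz": [19.2,-24,5.7],"roll": 0.005,"grip": 0},
    {"xyz": [0,0,0],"roll": 0,"grip": 0}
  ]
}}

```text
time_s: 15.92
position: [0.4416, 0.3391, 0.259]
tcp_rot: [[0.817, 0.577, -0.001], [0.577, -0.817, 0.002], [0.0, -0.003, -1.0]]
force: [0.6, -1.0, -0.2]
opening: 0.457
grasp_force: 30.0
```

Request:
{"name": "move_arm", "arguments": {
  "increments": [
    {"xyz": [0,0,0],"roll": 0,"grip": 0},
    {"xyz": [0,0,0],"roll": 0,"grip": 0}
  ]
}}

```text
time_s: 16.08
position: [0.4419, 0.3342, 0.26]
tcp_rot: [[0.819, 0.574, -0.001], [0.574, -0.819, -0.001], [-0.002, 0.0, -1.0]]
force: [0.3, -0.2, 0.5]
opening: 0.455
grasp_force: 30.0
```

```bash
python3 - <<'E'
from t import *
s,im,d,m,T=look(); save('w5.png',im); W=cloud('wrist',d,T); P=W.reshape(-1,3);P=P[~np.isnan(P[:,0])]
k=np.c_[(P[:,:2]-F)@ex-.083,(P[:,:2]-F)@ey,P[:,2]]*1000
print('grip pos kiln',((np.array(s['position'])[:2]-F)@ex-.083)*1000,((np.array(s['position'])[:2]-F)@ey)*1000,s['opening'],s['force'])
q=k[(k[:,2]>105)&(k[:,2]<126)&(abs(k[:,0])<90)&(abs(k[:,1])<130)]
def prof(ax,o,lo,hi):
    t=q[(q[:,o]>lo)&(q[:,o]<hi)][:,ax]; h,e=np.histogram(t,bins=np.arange(-130,131,4)); print('xy'[ax],lo,hi,[(int(e[i]),int(h[i])) for i in range(len(h)) if h[i]>3])
prof(0,1,-80,-20);prof(1,0,-40,30)
for r in bot.trace('white_tile','wrist')[:2]+bot.trace('blue_tile','wrist')[:2]:
    B=W[r['mask']];B=B[~np.isnan(B[:,0])]; kk=np.c_[(B[:,:2]-F)@ex-.083,(B[:,:2]-F)@ey,B[:,2]]*1000
    print(r['conf'],np.median(kk,0).round(),np.percentile(kk,3,0).round(),np.percentile(kk,97,0).round(),len(B))
E
```

```text
[0.44191786 0.33415918 0.25998453] [ 0.819  0.574 -0.001] 0.4547918094662342 16.0833
grip pos kiln -11.094966067500266 -47.102185282734354 0.4547918094662342 [ 0.28662952 -0.16347448  0.51028881]
x -80 -20 []
y -40 30 [(-130, 11), (-126, 21), (-122, 119), (-118, 241), (-114, 240), (-110, 245), (-106, 244), (-102, 259), (90, 428), (94, 240), (98, 237), (102, 238), (106, 234), (110, 76)]
0.94 [-7. 41. 77.] [-36.  21.  73.] [18. 60. 79.] 1618
0.9 [ -94. -209.    7.] [-109. -227.    5.] [ -81. -189.    9.] 544
0.66 [ -1. -48. 291.] [-21. -67. 288.] [ 16. -30. 293.] 5194
```

View pics/w5.png

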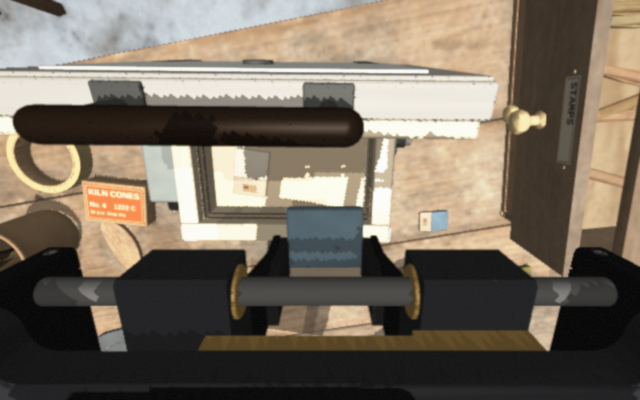

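```bash
python3 - <<'E'
from plan import *
print(np.round(bot.read_state()['joint_positions'],1))
E
```

```text
[25.5 20.8 87.9 -0.  71.3 80.6]
```

Request:
{"name": "move_arm", "arguments": {
  "increments": [
    {"xyz": [-10,0,-20],"roll": 0,"grip": 0},
    {"xyz": [0,0,-20],"roll": -0.06,"grip": 0},
    {"xyz": [0,0,0],"roll": -0.12,"grip": 0},
    {"xyz": [0,0,0],"roll": -0.12,"grip": 0},
    {"xyz": [0,0,0],"roll": -0.12,"grip": 0}
  ]
}}

```text
time_s: 16.65
position: [0.4349, 0.328, 0.3012]
tcp_rot: [[0.511, 0.86, 0.002], [0.86, -0.511, 0.001], [0.001, 0.001, -1.0]]
force: [-0.7, 0.4, -0.7]
opening: 0.448
grasp_force: 30.0
```

Request:
{"name": "move_arm", "arguments": {
  "increments": [
    {"xyz": [0,0,0],"roll": -0.12,"grip": 0},
    {"xyz": [0,0,0],"roll": -0.12,"grip": 0},
    {"xyz": [0,0,0],"roll": -0.12,"grip": 0},
    {"xyz": [0,0,0],"roll": -0.12,"grip": 0},
    {"xyz": [0,0,0],"roll": -0.12,"grip": 0}
  ]
}}

```text
time_s: 17.07
position: [0.4347, 0.3279, 0.3005]
tcp_rot: [[-0.064, 0.998, 0.0], [0.998, 0.064, 0.0], [0.0, 0.0, -1.0]]
force: [-0.3, 0.2, -0.2]
opening: 0.454
grasp_force: 30.0
```

Request:
{"name": "move_arm", "arguments": {
  "increments": [
    {"xyz": [0,0,0],"roll": -0.12,"grip": 0},
    {"xyz": [0,0,0],"roll": -0.12,"grip": 0},
    {"xyz": [0,0,0],"roll": -0.12,"grip": 0},
    {"xyz": [0,0,0],"roll": -0.12,"grip": 0},
    {"xyz": [0,0,0],"roll": -0.12,"grip": 0}
  ]
}}

```text
time_s: 17.48
position: [0.4347, 0.3279, 0.3005]
tcp_rot: [[-0.616, 0.787, 0.0], [0.787, 0.616, 0.0], [-0.0, 0.0, -1.0]]
force: [0.2, 0.8, 0.6]
opening: 0.451
grasp_force: 30.0
```

Request:
{"name": "move_arm", "arguments": {
  "increments": [
    {"xyz": [0,0,0],"roll": -0.12,"grip": 0},
    {"xyz": [0,0,0],"roll": -0.12,"grip": 0},
    {"xyz": [0,0,0],"roll": -0.12,"grip": 0},
    {"xyz": [0,0,0],"roll": -0.12,"grip": 0},
    {"xyz": [0,0,0],"roll": -0.12,"grip": 0}
  ]
}}

```text
time_s: 17.9
position: [0.4346, 0.3279, 0.3005]
tcp_rot: [[-0.953, 0.302, 0.0], [0.302, 0.953, -0.0], [-0.0, 0.0, -1.0]]
force: [0.1, 0.6, -0.7]
opening: 0.453
grasp_force: 30.0
```

Request:
{"name": "move_arm", "arguments": {
  "increments": [
    {"xyz": [0,0,0],"roll": -0.12,"grip": 0},
    {"xyz": [0,0,0],"roll": -0.12,"grip": 0},
    {"xyz": [0,0,0],"roll": -0.12,"grip": 0},
    {"xyz": [0,0,0],"roll": -0.12,"grip": 0},
    {"xyz": [0,0,0],"roll": -0.12,"grip": 0}
  ]
}}

```text
time_s: 18.32
position: [0.4347, 0.3279, 0.3005]
tcp_rot: [[-0.957, -0.289, 0.0], [-0.289, 0.957, 0.0], [-0.0, -0.0, -1.0]]
force: [0.5, 0.1, -0.6]
opening: 0.454
grasp_force: 30.0
```

Request:
{"name": "move_arm", "arguments": {
  "increments": [
    {"xyz": [0,0,0],"roll": -0.12,"grip": 0},
    {"xyz": [0,0,0],"roll": -0.12,"grip": 0},
    {"xyz": [0,0,0],"roll": -0.08,"grip": 0},
    {"xyz": [0,0,0],"roll": 0,"grip": 0},
    {"xyz": [0,0,0],"roll": 0,"grip": 0}
  ]
}}

```text
time_s: 18.73
position: [0.4346, 0.3282, 0.3004]
tcp_rot: [[-0.822, -0.569, 0.0], [-0.569, 0.822, 0.0], [-0.0, -0.0, -1.0]]
force: [-0.6, 0.3, -0.9]
opening: 0.45
grasp_force: 30.0
```

```bash
cat > g.py <<'E'
from t import *
s,im,d,m,T=look(); save('w6.png',im); W=cloud('wrist',d,T)
R=np.array(s['tcp_rot']); print('yaw',np.rad2deg(np.arctan2(R[1,0],R[0,0])))
P=W.reshape(-1,3);P=P[~np.isnan(P[:,0])]
k=np.c_[(P[:,:2]-F)@ex-.083,(P[:,:2]-F)@ey,P[:,2]]*1000
p=np.array(s['position']);print('grip pos kiln',((p[:2]-F)@ex-.083)*1000,((p[:2]-F)@ey)*1000,s['opening'])
q=k[(k[:,2]>108)&(k[:,2]<126)&(abs(k[:,0])<95)&(abs(k[:,1])<135)]
def prof(ax,o,lo,hi):
    t=q[(q[:,o]>lo)&(q[:,o]<hi)][:,ax]; h,e=np.histogram(t,bins=np.arange(-140,141,3)); print('xy'[ax],lo,hi,[(int(e[i]),int(h[i])) for i in range(len(h)) if h[i]>3])
prof(0,1,-80,-20);prof(0,1,10,80);prof(1,0,-40,30)
for l in ['white_tile','blue_tile']:
  for r in bot.trace(l,'wrist')[:2]:
    B=W[r['mask']];B=B[~np.isnan(B[:,0])]; kk=np.c_[(B[:,:2]-F)@ex-.083,(B[:,:2]-F)@ey,B[:,2]]*1000
    print(l,r['conf'],np.median(kk,0).round(),np.percentile(kk,3,0).round(),np.percentile(kk,97,0).round(),len(B))
E
python3 g.py
```

```text
[0.43464427 0.3282486  0.30039301] [-0.822 -0.569  0.   ] 0.450488127617219 18.7333
yaw -145.2972294963657
grip pos kiln -20.44330587498429 -47.77189086707977 0.450488127617219
x -80 -20 [(-80, 155), (-77, 159), (-74, 141), (-71, 120), (-68, 156), (-65, 125), (-62, 133), (-59, 51)]
x 10 80 [(-80, 175), (-77, 152), (-74, 158), (-71, 180), (-68, 140), (-65, 162), (-62, 181), (-59, 62), (58, 240), (61, 104), (64, 101), (67, 96), (70, 94), (73, 94), (76, 36), (79, 9), (85, 5)]
y -40 30 [(-125, 23), (-122, 75), (-119, 132), (-116, 143), (-113, 136), (-110, 136), (-107, 139), (-104, 148), (-101, 77), (88, 22), (91, 285), (94, 137), (97, 141), (100, 139), (103, 146), (106, 129), (109, 107), (112, 4)]
white_tile 0.87 [-10.  40.  77.] [-35.  20.  75.] [17. 59. 79.] 1266
white_tile 0.58 [-149. -414.   59.] [-180. -433.    6.] [-123. -407.   88.] 3449
blue_tile 0.81 [-31. -49. 332.] [-48. -68. 328.] [-10. -31. 333.] 5223
blue_tile 0.61 [ -96. -209.    7.] [-110. -229.    1.] [ -82. -190.    9.] 611
```

Request:
{"name": "move_arm", "arguments": {
  "increments": [
    {"xyz": [-5.5,-4.5,20],"roll": -0.005,"grip": 0},
    {"xyz": [0,0,25],"roll": 0,"grip": 0},
    {"xyz": [0,0,25],"roll": 0,"grip": 0},
    {"xyz": [0,0,25],"roll": 0,"grip": 0},
    {"xyz": [0,0,25],"roll": 0,"grip": 0}
  ]
}}

```text
time_s: 19.3
position: [0.4417, 0.3285, 0.1792]
tcp_rot: [[-0.818, -0.575, 0.001], [-0.575, 0.818, 0.0], [-0.001, -0.0, -1.0]]
force: [-0.7, 0.3, -0.6]
opening: 0.452
grasp_force: 30.0
```

Request:
{"name": "move_arm", "arguments": {
  "increments": [
    {"xyz": [0,0,25],"roll": 0,"grip": 0},
    {"xyz": [0,0,20],"roll": 0,"grip": 0},
    {"xyz": [0,0,10],"roll": 0,"grip": 0},
    {"xyz": [0,0,0],"roll": 0,"grip": 0},
    {"xyz": [0,0,0],"roll": 0,"grip": 0}
  ]
}}

```text
time_s: 19.72
position: [0.4419, 0.3286, 0.1252]
tcp_rot: [[-0.817, -0.576, -0.0], [-0.576, 0.817, -0.0], [0.0, 0.0, -1.0]]
force: [0.2, 0.5, -1.0]
opening: 0.453
grasp_force: 30.0
```

```bash
python3 g.py
```

```text
[0.44189115 0.32864438 0.12518267] [-0.817 -0.576 -0.   ] 0.4529292571166506 19.7167
yaw -144.8347957913766
grip pos kiln -14.280001464696518 -51.60432601121634 0.4529292571166506
x -80 -20 [(-83, 23), (-80, 576), (-77, 496), (-74, 495), (-71, 489), (-68, 480), (-65, 467), (-62, 427), (-59, 143), (55, 268), (58, 726), (61, 288), (64, 283), (67, 35)]
x 10 80 [(-80, 480), (-77, 624), (-74, 584), (-71, 555), (-68, 551), (-65, 559), (-62, 568), (-59, 272)]
y -40 30 [(-122, 56), (-119, 242), (-116, 250), (-113, 252), (-110, 249), (-107, 341), (-104, 343), (-101, 319), (88, 4), (91, 1136), (94, 380), (97, 369), (100, 368), (103, 377), (106, 376), (109, 225)]
white_tile 0.56 [-11.  39.  77.] [-36.  19.  72.] [15. 61. 79.] 3575
blue_tile 0.74 [ -96. -209.    7.] [-109. -228.    5.] [ -82. -190.    8.] 1475
blue_tile 0.63 [-25. -53. 156.] [-42. -72. 153.] [ -4. -35. 158.] 5207
```

Request:
{"name": "move_arm", "arguments": {
  "increments": [
    {"xyz": [0,0,15],"roll": 0,"grip": 0},
    {"xyz": [0,0,20],"roll": 0,"grip": 0},
    {"xyz": [0,0,18],"roll": 0,"grip": 0},
    {"xyz": [0,0,12],"roll": 0,"grip": 0},
    {"xyz": [0,0,7],"roll": 0,"grip": 0}
  ]
}}

```text
time_s: 20.28
position: [0.4418, 0.3287, 0.0529]
tcp_rot: [[-0.817, -0.576, 0.0], [-0.576, 0.817, 0.0], [-0.0, -0.0, -1.0]]
force: [0.3, -0.3, -0.6]
opening: 0.449
grasp_force: 30.0
```

Request:
{"name": "move_arm", "arguments": {
  "increments": [
    {"xyz": [0,0,2],"roll": 0,"grip": 0},
    {"xyz": [0,0,1],"roll": 0,"grip": 0},
    {"xyz": [0,0,1],"roll": 0,"grip": 0},
    {"xyz": [0,0,0],"roll": 0,"grip": 0}
  ]
}}

```text
time_s: 20.62
position: [0.4423, 0.3289, 0.0499]
tcp_rot: [[-0.817, -0.576, 0.002], [-0.576, 0.817, 0.001], [-0.002, -0.0, -1.0]]
force: [0.6, 0.1, -0.1]
opening: 0.457
grasp_force: 30.0
```

Request:
{"name": "move_arm", "arguments": {
  "increments": [
    {"xyz": [0,0,1],"roll": 0,"grip": 0},
    {"xyz": [0,0,0.5],"roll": 0,"grip": 0},
    {"xyz": [0,0,0],"roll": 0,"grip": 0}
  ]
}}

```text
time_s: 20.87
position: [0.4417, 0.3286, 0.0478]
tcp_rot: [[-0.817, -0.576, 0.0], [-0.576, 0.817, 0.0], [-0.001, -0.0, -1.0]]
force: [0.1, -1.0, 0.9]
opening: 0.454
grasp_force: 30.0
```

Request:
{"name": "move_arm", "arguments": {
  "increments": [
    {"xyz": [0,0,0.7],"roll": 0,"grip": 0},
    {"xyz": [0,0,0.5],"roll": 0,"grip": 0},
    {"xyz": [0,0,0],"roll": 0,"grip": 0}
  ]
}}

```text
time_s: 21.12
position: [0.4416, 0.3285, 0.0463]
tcp_rot: [[-0.817, -0.576, -0.0], [-0.576, 0.817, -0.0], [0.0, 0.0, -1.0]]
force: [0.7, 0.5, -0.0]
opening: 0.454
grasp_force: 30.0
```

Request:
{"name": "move_arm", "arguments": {
  "increments": [
    {"xyz": [0,0,0.6],"roll": 0,"grip": 0},
    {"xyz": [0,0,0.4],"roll": 0,"grip": 0},
    {"xyz": [0,0,0],"roll": 0,"grip": 0}
  ]
}}

```text
time_s: 21.37
position: [0.4416, 0.3286, 0.046]
tcp_rot: [[-0.817, -0.576, 0.0], [-0.576, 0.817, 0.0], [-0.0, -0.0, -1.0]]
force: [-0.7, -0.7, 4.8]
opening: 0.454
grasp_force: 30.0
```

Request:
{"name": "move_arm", "arguments": {
  "increments": [
    {"xyz": [0,0,0],"roll": 0,"grip": 52},
    {"xyz": [0,0,0],"roll": 0,"grip": 56},
    {"xyz": [0,0,0],"roll": 0,"grip": 56},
    {"xyz": [0,0,0],"roll": 0,"grip": 56}
  ]
}}

```text
time_s: 21.7
position: [0.4416, 0.3286, 0.0452]
tcp_rot: [[-0.817, -0.576, -0.0], [-0.576, 0.817, -0.0], [0.0, 0.0, -1.0]]
force: [-0.1, 0.4, -0.4]
opening: 0.556
grasp_force: 0.0
```

Request:
{"name": "move_arm", "arguments": {
  "increments": [
    {"xyz": [0,0,-5],"roll": 0,"grip": 56},
    {"xyz": [0,0,-12],"roll": 0,"grip": 56},
    {"xyz": [0,0,-20],"roll": 0,"grip": 56},
    {"xyz": [0,0,-30],"roll": 0,"grip": 56},
    {"xyz": [0,0,-30],"roll": 0,"grip": 56}
  ]
}}

```text
time_s: 22.12
position: [0.4408, 0.3281, 0.1428]
tcp_rot: [[-0.817, -0.576, -0.002], [-0.576, 0.817, -0.001], [0.002, 0.0, -1.0]]
force: [0.6, -0.1, 0.5]
opening: 0.562
grasp_force: 0.0
```

Request:
{"name": "move_arm", "arguments": {
  "increments": [
    {"xyz": [0,0,-35],"roll": 0,"grip": 56},
    {"xyz": [0,0,-35],"roll": 0,"grip": 56},
    {"xyz": [0,0,-35],"roll": 0,"grip": 50},
    {"xyz": [0,0,-35],"roll": 0,"grip": 45},
    {"xyz": [0,0,-35],"roll": 0,"grip": 45}
  ]
}}

```text
time_s: 22.53
position: [0.441, 0.3283, 0.3195]
tcp_rot: [[-0.817, -0.576, 0.0], [-0.576, 0.817, 0.0], [-0.0, -0.0, -1.0]]
force: [1.2, 1.1, -0.4]
opening: 0.467
grasp_force: 0.0
```

Request:
{"name": "move_arm", "arguments": {
  "increments": [
    {"xyz": [0,0,-35],"roll": 0,"grip": 45},
    {"xyz": [0,0,-33],"roll": 0.06,"grip": 45},
    {"xyz": [0,0,0],"roll": 0.12,"grip": 45},
    {"xyz": [0,0,0],"roll": 0.12,"grip": 45},
    {"xyz": [0,0,0],"roll": 0.12,"grip": 45}
  ]
}}

```text
time_s: 22.95
position: [0.4415, 0.3285, 0.3866]
tcp_rot: [[-0.982, -0.187, 0.002], [-0.187, 0.982, 0.001], [-0.002, 0.0, -1.0]]
force: [0.0, -0.1, -0.6]
opening: 0.451
grasp_force: 0.0
```

```bash
python3 g.py; python3 - <<'E'
import cv2
im=cv2.imread('pics/w6.png'); cv2.imwrite('pics/w7.png',im)
E
```

```text
[0.4414651  0.32852569 0.38656958] [-0.982 -0.187  0.002] 0.45091653578965657 22.95
yaw -169.20869845276434
grip pos kiln -14.6970838835382 -51.457172820833165 0.45091653578965657
x -80 -20 [(-83, 10), (-80, 95), (-77, 94), (-74, 94), (-71, 94), (-68, 92), (-65, 93), (-62, 90), (-59, 21), (55, 68), (58, 92), (61, 73), (64, 76), (67, 73), (70, 75), (73, 70), (76, 45), (79, 23)]
x 10 80 [(-80, 104), (-77, 118), (-74, 118), (-71, 119), (-68, 118), (-65, 116), (-62, 111), (-59, 55), (55, 9), (58, 167), (61, 96), (64, 92), (67, 92), (70, 92), (73, 86), (76, 55), (79, 65), (82, 11)]
y -40 30 [(-125, 19), (-122, 41), (-119, 91), (-116, 94), (-113, 94), (-110, 93), (-107, 89), (-104, 104), (-101, 56), (88, 13), (91, 183), (94, 107), (97, 104), (100, 112), (103, 111), (106, 107), (109, 63), (112, 11)]
white_tile 0.95 [-10.  40.  77.] [-35.  20.  69.] [17. 61. 79.] 996
white_tile 0.43 [ 54.  20. 118.] [ -76. -115.   61.] [ 76. 138. 304.] 29859
blue_tile 0.87 [ -96. -210.    7.] [-109. -229.    5.] [ -82. -191.    9.] 362
blue_tile 0.69 [-17. -54.  77.] [-42. -72.  75.] [ 10. -35.  79.] 881
```

View pics/w7.png

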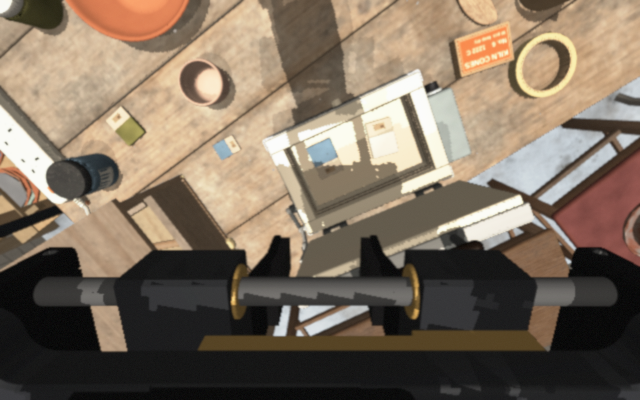

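```bash
python3 - <<'E'
from plan import *
p=K(.062,0); print(p)
plan([(p[0],p[1],.375,125,45)],start=(.4415,.3285,.386,191.1))
# lowering rows from theta 1.44 to 0 (TCP with tip offset)
A=lambda t: (K(.092-.21*np.cos(t),0)[0],K(.092-.21*np.cos(t),0)[1],.1325+.21*np.sin(t)-.044,125,0)
print('closing'); plan([A(t) for t in np.linspace(1.43,0,36)[1:]],start=A(1.43)[:4])
E
```

```text
[0.47477705 0.41466858]
[{"xyz":[-4.5,7.1,1.0],"roll":0.105,"grip":45},{"xyz":[-3.7,7.5,1.0],"roll":0.105,"grip":45},{"xyz":[-2.9,7.9,1.0],"roll":0.105,"grip":45},{"xyz":[-2.0,8.2,1.0],"roll":0.105,"grip":45},{"xyz":[-1.2,8.3,1.0],"roll":0.104,"grip":45}]
[{"xyz":[-0.4,8.4,1.0],"roll":0.105,"grip":45},{"xyz":[0.6,8.3,1.0],"roll":0.105,"grip":45},{"xyz":[1.4,8.3,1.0],"roll":0.105,"grip":45},{"xyz":[2.3,8.1,1.0],"roll":0.105,"grip":45},{"xyz":[3.2,7.8,1.0],"roll":0.105,"grip":45}]
[{"xyz":[3.9,7.4,1.0],"roll":0.105,"grip":45}]
end [0.4748 0.4147 0.375 ] 124.98 11
closing
[{"xyz":[0.0,-8.5,1.4],"roll":-0.0,"grip":0},{"xyz":[0.0,-8.4,1.7],"roll":-0.0,"grip":0},{"xyz":[0.0,-8.3,2.1],"roll":-0.0,"grip":0},{"xyz":[0.0,-8.2,2.4],"roll":-0.0,"grip":0},{"xyz":[0.0,-8.2,2.7],"roll":-0.0,"grip":0}]
[{"xyz":[-0.0,-8.0,3.1],"roll":-0.0,"grip":0},{"xyz":[-0.0,-7.9,3.4],"roll":-0.0,"grip":0},{"xyz":[-0.0,-7.7,3.7],"roll":-0.0,"grip":0},{"xyz":[0.0,-7.6,4.0],"roll":-0.0,"grip":0},{"xyz":[0.0,-7.4,4.3],"roll":-0.0,"grip":0}]
[{"xyz":[0.0,-7.2,4.7],"roll":-0.0,"grip":0},{"xyz":[-0.0,-7.0,4.9],"roll":-0
[... 392 characters left out ...]
.8,7.1],"roll":-0.0,"grip":0},{"xyz":[-0.0,-4.5,7.4],"roll":-0.0,"grip":0},{"xyz":[-0.0,-4.2,7.4],"roll":-0.0,"grip":0},{"xyz":[-0.0,-3.9,7.7],"roll":-0.0,"grip":0},{"xyz":[-0.0,-3.5,7.8],"roll":-0.0,"grip":0}]
[{"xyz":[-0.0,-3.3,7.9],"roll":-0.0,"grip":0},{"xyz":[-0.0,-2.9,8.1],"roll":-0.0,"grip":0},{"xyz":[-0.0,-2.6,8.2],"roll":-0.0,"grip":0},{"xyz":[-0.0,-2.3,8.3],"roll":-0.0,"grip":0},{"xyz":[-0.0,-1.9,8.3],"roll":-0.0,"grip":0}]
[{"xyz":[-0.0,-1.5,8.5],"roll":-0.0,"grip":0},{"xyz":[-0.0,-1.3,8.4],"roll":-0.0,"grip":0},{"xyz":[-0.0,-0.8,8.6],"roll":-0.0,"grip":0},{"xyz":[-0.0,-0.6,8.5],"roll":-0.0,"grip":0},{"xyz":[-0.0,-0.1,8.6],"roll":-0.0,"grip":0}]
end [0.3274 0.3114 0.0885] 125.0 35
```

Request:
{"name": "move_arm", "arguments": {
  "increments": [
    {"xyz": [-4.5,7.1,1],"roll": 0.105,"grip": 45},
    {"xyz": [-3.7,7.5,1],"roll": 0.105,"grip": 45},
    {"xyz": [-2.9,7.9,1],"roll": 0.105,"grip": 45},
    {"xyz": [-2,8.2,1],"roll": 0.105,"grip": 45},
    {"xyz": [-1.2,8.3,1],"roll": 0.104,"grip": 45}
  ]
}}

```text
time_s: 23.52
position: [0.4566, 0.368, 0.38]
tcp_rot: [[-0.945, 0.326, -0.001], [0.326, 0.945, -0.0], [0.001, -0.001, -1.0]]
force: [-0.2, -0.4, -0.4]
opening: 0.451
grasp_force: 0.0
```

Request:
{"name": "move_arm", "arguments": {
  "increments": [
    {"xyz": [-0.4,8.4,1],"roll": 0.105,"grip": 45},
    {"xyz": [0.6,8.3,1],"roll": 0.105,"grip": 45},
    {"xyz": [1.4,8.3,1],"roll": 0.105,"grip": 45},
    {"xyz": [2.3,8.1,1],"roll": 0.105,"grip": 45},
    {"xyz": [3.2,7.8,1],"roll": 0.105,"grip": 45}
  ]
}}

```text
time_s: 23.93
position: [0.4718, 0.4072, 0.3749]
tcp_rot: [[-0.655, 0.756, -0.001], [0.756, 0.655, -0.0], [0.0, -0.001, -1.0]]
force: [-0.8, -0.6, -1.1]
opening: 0.452
grasp_force: 0.0
```

Request:
{"name": "move_arm", "arguments": {
  "increments": [
    {"xyz": [3.9,7.4,1],"roll": 0.105,"grip": 45},
    {"xyz": [0,0,0],"roll": 0,"grip": 45},
    {"xyz": [0,0,0],"roll": 0,"grip": 45}
  ]
}}

```text
time_s: 24.18
position: [0.4746, 0.4147, 0.3737]
tcp_rot: [[-0.578, 0.816, -0.001], [0.816, 0.578, -0.001], [-0.0, -0.002, -1.0]]
force: [0.5, -0.0, 0.6]
opening: 0.45
grasp_force: 0.0
```

```bash
python3 - <<'E'
from t import *
s,im,d,m,T=look(); save('w8.png',im); W=cloud('wrist',d,T)
P=W.reshape(-1,3);P=P[~np.isnan(P[:,0])]
k=np.c_[(P[:,:2]-F)@ex-.083,(P[:,:2]-F)@ey,P[:,2]]*1000
q=k[(k[:,2]>325)&(k[:,2]<356)&(k[:,0]>30)&(k[:,0]<95)&(k[:,1]<56)&(k[:,1]>-56)]
for y in range(-55,56,10):
    t=q[abs(q[:,1]-y)<5]
    if len(t): print(y,len(t),np.percentile(t[:,0],[3,50,97]).round(1),t[:,2].max().round(1))
p=np.array(s['position']);print('grip kiln',((p[:2]-F)@ex-.083)*1000,((p[:2]-F)@ey)*1000)
E
```

```text
[0.47457957 0.41465867 0.37373638] [-0.578  0.816 -0.001] 0.4500921227639873 24.1833
-45 143 [54.8 61.1 67.3] 348.2
-35 202 [54.9 61.  67.1] 348.0
-25 208 [54.9 61.  67. ] 347.8
-15 218 [54.9 60.9 67.3] 348.2
-5 229 [54.9 61.6 67.5] 348.2
5 233 [54.9 60.8 67.4] 348.0
15 228 [55.7 61.5 67.2] 348.3
25 248 [55.7 61.4 67.8] 348.3
35 256 [55.8 62.  67.7] 348.1
45 261 [55.8 61.3 67.5] 348.0
55 31 [58.4 61.9 64.8] 345.7
grip kiln 61.83255256322441 0.10514916256865783
```

Request:
{"name": "move_arm", "arguments": {
  "increments": [
    {"xyz": [0,0,20],"roll": 0,"grip": 45},
    {"xyz": [0,0,20],"roll": 0,"grip": 45},
    {"xyz": [0,0,20],"roll": 0,"grip": 45},
    {"xyz": [0,0,16],"roll": 0,"grip": 45},
    {"xyz": [0,0,0],"roll": 0,"grip": 45}
  ]
}}

```text
time_s: 24.65
position: [0.4726, 0.4128, 0.2946]
tcp_rot: [[-0.576, 0.818, -0.007], [0.818, 0.576, -0.005], [0.0, -0.008, -1.0]]
force: [0.1, -1.1, -0.2]
opening: 0.453
grasp_force: 0.0
```

Request:
{"name": "move_arm", "arguments": {
  "increments": [
    {"xyz": [0,0,0],"roll": 0,"grip": 0},
    {"xyz": [0,0,0],"roll": 0,"grip": 0},
    {"xyz": [0,0,0],"roll": 0,"grip": 0},
    {"xyz": [0,0,0],"roll": 0,"grip": 0},
    {"xyz": [0,0,0],"roll": 0,"grip": 0}
  ]
}}

```text
time_s: 25.07
position: [0.4752, 0.415, 0.2996]
tcp_rot: [[-0.574, 0.819, 0.002], [0.819, 0.574, 0.001], [-0.0, 0.002, -1.0]]
force: [-1.8, 0.0, 1.6]
opening: 0.157
grasp_force: 0.5
```

Request:
{"name": "move_arm", "arguments": {
  "increments": [
    {"xyz": [0,0,0],"roll": 0,"grip": 0},
    {"xyz": [0,0,0],"roll": 0,"grip": 0}
  ]
}}

```text
time_s: 25.23
position: [0.4752, 0.4149, 0.2994]
tcp_rot: [[-0.574, 0.819, 0.001], [0.819, 0.574, 0.001], [-0.0, 0.002, -1.0]]
force: [-1.2, -0.8, 3.6]
opening: 0.14
grasp_force: 30.0
```

Gripped; draw forward and lower along the arc.

Request:
{"name": "move_arm", "arguments": {
  "increments": [
    {"xyz": [0,-8.5,1.4],"roll": 0,"grip": 0},
    {"xyz": [0,-8.4,1.7],"roll": 0,"grip": 0},
    {"xyz": [0,-8.3,2.1],"roll": 0,"grip": 0},
    {"xyz": [0,-8.2,2.4],"roll": 0,"grip": 0},
    {"xyz": [0,-8.2,2.7],"roll": 0,"grip": 0}
  ]
}}

```text
time_s: 25.65
position: [0.4408, 0.3914, 0.2887]
tcp_rot: [[-0.574, 0.819, 0.002], [0.819, 0.574, 0.003], [0.001, 0.003, -1.0]]
force: [1.8, 3.7, -0.5]
opening: 0.138
grasp_force: 30.0
```

Request:
{"name": "move_arm", "arguments": {
  "increments": [
    {"xyz": [0,-8,3.1],"roll": 0,"grip": 0},
    {"xyz": [0,-7.9,3.4],"roll": 0,"grip": 0},
    {"xyz": [0,-7.7,3.7],"roll": 0,"grip": 0},
    {"xyz": [0,-7.6,4],"roll": 0,"grip": 0},
    {"xyz": [0,-7.4,4.3],"roll": 0,"grip": 0}
  ]
}}

```text
time_s: 26.07
position: [0.4073, 0.3683, 0.2684]
tcp_rot: [[-0.574, 0.819, -0.003], [0.819, 0.574, -0.0], [0.001, -0.002, -1.0]]
force: [-0.8, 3.1, -0.2]
opening: 0.135
grasp_force: 30.0
```

Request:
{"name": "move_arm", "arguments": {
  "increments": [
    {"xyz": [0,-7.2,4.7],"roll": 0,"grip": 0},
    {"xyz": [0,-7,4.9],"roll": 0,"grip": 0},
    {"xyz": [0,-6.9,5.2],"roll": 0,"grip": 0},
    {"xyz": [0,-6.6,5.4],"roll": 0,"grip": 0},
    {"xyz": [0,-6.3,5.8],"roll": 0,"grip": 0}
  ]
}}

```text
time_s: 26.48
position: [0.3798, 0.3493, 0.2427]
tcp_rot: [[-0.573, 0.819, -0.002], [0.819, 0.573, 0.001], [0.002, -0.001, -1.0]]
force: [-3.6, 4.5, -0.5]
opening: 0.14
grasp_force: 30.0
```

Request:
{"name": "move_arm", "arguments": {
  "increments": [
    {"xyz": [0,-6.2,6],"roll": 0,"grip": 0},
    {"xyz": [0,-5.9,6.2],"roll": 0,"grip": 0},
    {"xyz": [0,-5.6,6.5],"roll": 0,"grip": 0},
    {"xyz": [0,-5.3,6.7],"roll": 0,"grip": 0},
    {"xyz": [0,-5.1,6.9],"roll": 0,"grip": 0}
  ]
}}

```text
time_s: 26.9
position: [0.3567, 0.3333, 0.2104]
tcp_rot: [[-0.573, 0.819, -0.002], [0.819, 0.573, 0.001], [0.002, -0.001, -1.0]]
force: [-3.6, 6.7, -1.7]
opening: 0.137
grasp_force: 30.0
```

Request:
{"name": "move_arm", "arguments": {
  "increments": [
    {"xyz": [0,-4.8,7.1],"roll": 0,"grip": 0},
    {"xyz": [0,-4.5,7.4],"roll": 0,"grip": 0},
    {"xyz": [0,-4.2,7.4],"roll": 0,"grip": 0},
    {"xyz": [0,-3.9,7.7],"roll": 0,"grip": 0},
    {"xyz": [0,-3.5,7.8],"roll": 0,"grip": 0}
  ]
}}

```text
time_s: 27.32
position: [0.3398, 0.3217, 0.173]
tcp_rot: [[-0.573, 0.82, -0.002], [0.82, 0.573, 0.002], [0.003, -0.0, -1.0]]
force: [-4.2, 7.4, -1.7]
opening: 0.14
grasp_force: 30.0
```

Request:
{"name": "move_arm", "arguments": {
  "increments": [
    {"xyz": [0,-3.3,7.9],"roll": 0,"grip": 0},
    {"xyz": [0,-2.9,8.1],"roll": 0,"grip": 0},
    {"xyz": [0,-2.6,8.2],"roll": 0,"grip": 0},
    {"xyz": [0,-2.3,8.3],"roll": 0,"grip": 0},
    {"xyz": [0,-1.9,8.3],"roll": 0,"grip": 0}
  ]
}}

```text
time_s: 27.73
position: [0.3299, 0.3149, 0.1325]
tcp_rot: [[-0.573, 0.82, -0.0], [0.82, 0.573, 0.003], [0.003, 0.002, -1.0]]
force: [-3.1, 9.5, -1.9]
opening: 0.133
grasp_force: 30.0
```

Request:
{"name": "move_arm", "arguments": {
  "increments": [
    {"xyz": [0,-1.5,8],"roll": 0,"grip": 0},
    {"xyz": [0,-1.3,7],"roll": 0,"grip": 0},
    {"xyz": [0,-0.8,6],"roll": 0,"grip": 0},
    {"xyz": [0,-0.6,5],"roll": 0,"grip": 0},
    {"xyz": [0,0,4],"roll": 0,"grip": 0}
  ]
}}

```text
time_s: 28.15
position: [0.3273, 0.313, 0.1027]
tcp_rot: [[-0.573, 0.82, 0.001], [0.82, 0.573, 0.004], [0.002, 0.003, -1.0]]
force: [-4.0, 10.5, -0.5]
opening: 0.135
grasp_force: 30.0
```

Request:
{"name": "move_arm", "arguments": {
  "increments": [
    {"xyz": [0,0,4],"roll": 0,"grip": 0},
    {"xyz": [0,0,3],"roll": 0,"grip": 0},
    {"xyz": [0,0,2],"roll": 0,"grip": 0},
    {"xyz": [0,0,1.5],"roll": 0,"grip": 0},
    {"xyz": [0,0,0],"roll": 0,"grip": 0}
  ]
}}

```text
time_s: 28.57
position: [0.3275, 0.3129, 0.0957]
tcp_rot: [[-0.573, 0.819, 0.003], [0.819, 0.573, 0.004], [0.001, 0.004, -1.0]]
force: [-8.9, 6.3, 30.2]
opening: 0.137
grasp_force: 30.0
```

Request:
{"name": "move_arm", "arguments": {
  "increments": [
    {"xyz": [0,0,1],"roll": 0,"grip": 0},
    {"xyz": [0,0,1],"roll": 0,"grip": 0},
    {"xyz": [0,0,0],"roll": 0,"grip": 0}
  ]
}}

```text
time_s: 28.82
position: [0.3277, 0.3127, 0.0948]
tcp_rot: [[-0.574, 0.819, 0.004], [0.819, 0.574, 0.004], [0.001, 0.005, -1.0]]
force: [-9.7, 4.2, 41.8]
opening: 0.136
grasp_force: 30.0
```

Request:
{"name": "move_arm", "arguments": {
  "increments": [
    {"xyz": [0,0,-1.5],"roll": 0,"grip": 0},
    {"xyz": [0,0,0],"roll": 0,"grip": 0}
  ]
}}

```text
time_s: 28.98
position: [0.3276, 0.3127, 0.0951]
tcp_rot: [[-0.573, 0.819, 0.003], [0.819, 0.573, 0.004], [0.001, 0.005, -1.0]]
force: [-7.4, 6.0, 28.4]
opening: 0.14
grasp_force: 30.0
```

```bash
cat > l.py <<'E'
from plan import *
s=bot.read_state(); print(s['position'],s['force'])
for cam in ['top','scene']:
    im,d=bot.capture(cam); np.save(cam+'2.npy',d); save(cam+'2.png',im)
    for n in '02':
        W=cloud(cam,np.load(cam+n+'.npy')); P=W.reshape(-1,3);P=P[~np.isnan(P[:,0])]; k=np.c_[(P[:,:2]-F)@ex-.083,(P[:,:2]-F)@ey,P[:,2]]*1000
        q=k[(k[:,0]>-76)&(k[:,0]<76)&(abs(k[:,1])<110)&(k[:,2]>130)&(k[:,2]<165)]
        b=k[(k[:,0]>-124)&(k[:,0]<-112)&(abs(k[:,1])<48)&(abs(k[:,1])>15)&(k[:,2]>128)&(k[:,2]<165)]
        print(cam,n,[(x,len(t),np.median(t[:,2]).round(1)) for x in range(-75,75,30) for t in [q[(q[:,0]>=x)&(q[:,0]<x+30)]] if len(t)>5],'bar',len(b),np.percentile(b[:,2],[50,80]).round(1) if len(b) else '')
E
python3 l.py
```

```text
[0.32762755 0.31267704 0.09506086] [-7.42793251  5.9995406  28.44916809]
top 0 [(-75, 1384, np.float64(147.0)), (-45, 1365, np.float64(147.9)), (-15, 1348, np.float64(147.8)), (15, 1329, np.float64(147.9)), (45, 1308, np.float64(147.3))] bar 162 [138.3 140.2]
top 2 [(-75, 446, np.float64(147.1)), (-45, 547, np.float64(147.6)), (-15, 1189, np.float64(147.7)), (15, 1326, np.float64(147.7)), (45, 1302, np.float64(147.4))] bar 41 [137.6 139.4]
scene 0 [(-75, 883, np.float64(146.5)), (-45, 851, np.float64(147.2)), (-15, 842, np.float64(147.2)), (15, 812, np.float64(147.2)), (45, 806, np.float64(146.6))] bar 94 [137.6 138.8]
scene 2 [(-75, 635, np.float64(146.2)), (-45, 642, np.float64(147.0)), (-15, 660, np.float64(147.1)), (15, 822, np.float64(147.1)), (45, 802, np.float64(146.5))] bar 57 [137.2 138.3]
```

Request:
{"name": "move_arm", "arguments": {
  "increments": [
    {"xyz": [0,0,-2],"roll": 0,"grip": 0},
    {"xyz": [0,0,0],"roll": 0,"grip": 40},
    {"xyz": [0,0,0],"roll": 0,"grip": 40},
    {"xyz": [0,0,0],"roll": 0,"grip": 40},
    {"xyz": [0,0,0],"roll": 0,"grip": 40}
  ]
}}

```text
time_s: 29.5
position: [0.3268, 0.3104, 0.0937]
tcp_rot: [[-0.574, 0.819, -0.001], [0.819, 0.574, -0.002], [-0.001, -0.002, -1.0]]
force: [0.1, 0.2, -0.6]
opening: 0.344
grasp_force: 0.0
```

Request:
{"name": "move_arm", "arguments": {
  "increments": [
    {"xyz": [0,0,-5],"roll": 0,"grip": 40},
    {"xyz": [0,0,-15],"roll": 0,"grip": 40},
    {"xyz": [0,0,-30],"roll": 0,"grip": 40},
    {"xyz": [0,0,-35],"roll": 0,"grip": 40},
    {"xyz": [0,0,-35],"roll": 0,"grip": 40}
  ]
}}

```text
time_s: 29.92
position: [0.3263, 0.3103, 0.215]
tcp_rot: [[-0.574, 0.819, -0.002], [0.819, 0.574, -0.002], [-0.0, -0.003, -1.0]]
force: [1.5, 1.7, -0.6]
opening: 0.4
grasp_force: 0.0
```

Request:
{"name": "move_arm", "arguments": {
  "increments": [
    {"xyz": [-20,0,-30],"roll": 0,"grip": 40},
    {"xyz": [-30,0,-30],"roll": 0,"grip": 40},
    {"xyz": [-30,10,0],"roll": 0,"grip": 40},
    {"xyz": [0,0,0],"roll": 0,"grip": 40},
    {"xyz": [0,0,0],"roll": 0,"grip": 40}
  ]
}}

```text
time_s: 30.33
position: [0.3817, 0.2508, 0.2739]
tcp_rot: [[-0.571, 0.821, 0.0], [0.821, 0.571, -0.0], [-0.0, 0.0, -1.0]]
force: [-0.9, 0.5, -0.7]
opening: 0.401
grasp_force: 0.0
```

```bash
python3 l.py
```

```text
[0.381674   0.25080336 0.27388969] [-0.92368958  0.4798882  -0.73430619]
top 0 [(-75, 1384, np.float64(147.0)), (-45, 1365, np.float64(147.9)), (-15, 1348, np.float64(147.8)), (15, 1329, np.float64(147.9)), (45, 1308, np.float64(147.3))] bar 162 [138.3 140.2]
top 2 [(-75, 208, np.float64(146.8)), (-45, 208, np.float64(147.5)), (-15, 266, np.float64(147.4)), (15, 315, np.float64(147.7)), (45, 723, np.float64(147.1))] bar 81 [138.1 140.3]
scene 0 [(-75, 883, np.float64(146.5)), (-45, 851, np.float64(147.2)), (-15, 842, np.float64(147.2)), (15, 812, np.float64(147.2)), (45, 806, np.float64(146.6))] bar 94 [137.6 138.8]
scene 2 [(-75, 883, np.float64(146.3)), (-45, 858, np.float64(147.2)), (-15, 837, np.float64(147.2)), (15, 831, np.float64(147.1)), (45, 803, np.float64(146.5))] bar 94 [137.6 138.6]
```

View pics/scene2.png

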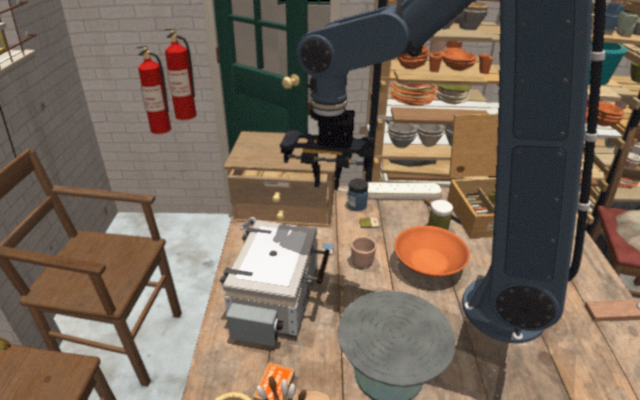

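The lid is shut, with its centre at about (273,255). The cup (362,250), olive tile (368,222) and jar (357,194) stand where they were, and the gripper is clear of everything.

```bash
python3 -c "
from rig import bot
print(bot.hand_in())"
```

```text
the job is handed in; nothing more can be done
None
```

The job is handed in at about 30 s of the 72 s allowed: the blue tile was set down flat, glazed face up, on the free half of the kiln shelf, and the lid was let down until fully shut; the white tile, olive tile, cup and jar were left where they were.

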